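# Load and photograph a batch of dishes in the bench imager

## Task

Take the release pin from its stand, hold the carrier's recessed release button down with it while pushing the carrier off its catch and all the way out of the imager, then put the pin back upright in its stand. Set every dish that is waiting in the tray flat into a seat of the carrier (any seat, one each), gripping the thin glass only lightly, and push the carrier fully home until it locks. Then press the exposure key on the hood to its first click and keep it there for a second to focus, press on fully to expose (never with the carrier open) and let it come up, leaving the bottle, jar and tube rack where they are.

Things in the scene. Friction and masses are not known exactly. Their poses are not given: they have to be found in the camera images.
- imager: A cream bench imager, fixed, 130 mm wide (its x), 486 mm long (its y, -229 to +257 mm). Origin: on the bench, mid width, 5 mm outside the hood's mouth; z up. The hood covers y = -229 to -5 mm, its flat roof 105 mm high; the mouth is open at +y. From it a low track (22 mm high, rails at its edges 38 mm high) runs on along +y; a steel keeper wedge, 52 mm high, on the far rail (x 40 to 60, y 5 to 25 mm).
- camera_top (a point): Top of the black camera column with its cream head, 62 mm square, on the hood's roof, 205 mm above the bench: an obstacle. Nothing to do there. A low tilted blank screen (120 mm above the bench) lies on the far half of the roof beside the key.
- carrier (a joint): How far the dish carrier is out, in m: 0 = home (locked), 0.200 = fully out (end stop). It slides along the imager's +y with about 1.2 N of friction and 2.5 kg of inertia and stays where left; locked, it has up to 2 mm of play. At home its outer end sticks 71 mm out of the hood, the seats are inside. Pushed home, it locks by itself: over the last 20 mm the push rises to 4 N as the latch bolt ducks under the keeper; at 0 it snaps up.
- carrier_end (a point): Middle of the carrier's flat outer end face, looking along the imager's +y, 48 mm above the bench; z up, y out of the imager. Carrier: an aluminium plate 100 mm wide, 26 to 40 mm above the bench, with a grey lock block on its outer end, 64 mm across x, 50 mm along y, its top 56 mm above the bench, end faces 1 mm apart. 26 mm outward of the release. Pushed to -y here, it goes home.
- release (a joint): How far the carrier's recessed release button is pressed, in m: 0 = up, 0.006 = fully down (stop). The latch clears from 0.004. Spring: 2 N at the start, 4.4 N fully down; it comes up when let go. It travels with the carrier: it must be held down while the carrier is pushed off its catch, and the latch is clear once the carrier is 12 mm out.
- release_top (a point): Centre of the top of the release button (steel, 9.6 mm across) at the foot of a round well 11 mm wide in the lock block, 10 mm below the block's top (46 mm above the bench) when up; z up, y out of the imager. It moves with the carrier. No finger fits the well; the pin does, and moved sideways it bears on the well's wall and takes the carrier along.
- seat1 (a point): Centre of the floor of the carrier's outermost seat: a round recess 41 mm wide, 7 mm deep in the flat plate (floor 33 mm, plate top 40 mm above the bench). x across the carrier, y out of the imager, z up. 70 mm inward (-y) of the release. The other seats follow at 46 mm pitch along -y. Moves with the carrier.
- seat2 (a point): Floor centre of the second seat, as seat1.
- seat3 (a point): Floor centre of the third seat, as seat1.
- seat4 (a point): Floor centre of the fourth, innermost seat, as seat1; with the carrier fully out it lies 37 mm outside the hood's mouth.
- key_first (a joint): First stage of the exposure key, in m: 0 = up, 0.004 = at its first click (focus). Light spring: 1 N at the start, 2.5 N at the click. There the force must rise to 7 N before the second stage moves. It comes up when let go.
- key_second (a joint): Second stage of the exposure key, in m: 0 until the first click, then pressed on to 0.005 = fully down (exposure), where the key's top has gone down 9 mm in all. 7 N to start it, 9.5 N fully down. It comes up when let go.
- key_top (a point): Centre of the top of the exposure key, a grey round key 26 mm across on the near side of the hood's roof, in a black collar 40 mm across and 10 mm high; its top is 127 mm above the bench when up. Moves with the key, which is pressed straight down.
- pin: The release pin, a loose hand tool, 60 g, 101 mm long: a steel pin 5 mm thick and 36 mm long, a round steel collar (27 mm across, 5 mm thick), then a square grey handle 18 x 18 mm, 60 mm long. Origin at the pin's tip, z up through the handle (z = 41 to 101 mm), x and y square to its flats. At the start it hangs upright on its collar in its stand.
- pin_tip (a point): Tip of the release pin (same point and axes as the pin's origin).
- stand_top (a point): Centre of the mouth of the pin stand's hole: 9 mm wide (2 mm lead-in chamfer), 42 mm deep, in the top of a fixed aluminium block 46 x 46 x 45 mm. z up, axes square to the block. With the pin hanging in it the tip is 36 mm below this point.
- tray: The sample tray, fixed, stainless steel, 180 x 180 mm, floor 3 mm thick, rim 3 mm thick, 8 mm above the bench. Origin: centre of its underside; x, y along its sides.
- dish1: A covered glass-topped specimen dish, round, 35 mm across, 16 mm high, 30 g, loose, standing in the tray at the start; may be absent. Origin: centre of its underside, z up. Thin glass: it cracks if the forces of both fingers on it add up to more than 100 N (a grip of 50 N); a grip of 20 N is plenty.
- dish2: A covered glass-topped specimen dish, round, 35 mm across, 16 mm high, 30 g, loose, standing in the tray at the start; may be absent. Origin: centre of its underside, z up. Thin glass: it cracks if the forces of both fingers on it add up to more than 100 N (a grip of 50 N); a grip of 20 N is plenty.
- dish3: A covered glass-topped specimen dish, round, 35 mm across, 16 mm high, 30 g, loose, standing in the tray at the start; may be absent. Origin: centre of its underside, z up. Thin glass: it cracks if the forces of both fingers on it add up to more than 100 N (a grip of 50 N); a grip of 20 N is plenty.
- dish4: A covered glass-topped specimen dish, round, 35 mm across, 16 mm high, 30 g, loose, standing in the tray at the start; may be absent. Origin: centre of its underside, z up. Thin glass: it cracks if the forces of both fingers on it add up to more than 100 N (a grip of 50 N); a grip of 20 N is plenty.
- reagent: An amber reagent bottle, 60 mm across, 130 mm high, to be left alone. Origin: centre of its underside.
- stain_jar: A glass jar with a black cap, 60 mm across, 75 mm high, to be left alone. Origin: centre of its underside.
- tube_rack: A white tube rack with a few capped tubes, 70 x 140 mm, 67 mm high, to be left alone. Origin: centre of its underside.
There are look-alikes about, which are no part of the job. What is meant by the part that bears stand_top is not purple, and is the larger of those in its own colour.

How it is judged:
By the outcome, as a careful person would: the job done as asked, in the order asked, and still so for the second after the job is handed in, with the robot touching nothing.
Of dish1, dish2, dish3, dish4 only 2 to 4 are there at a start; the rules pass over those that are not, and their reading is None.
At some moment in a run one of dish1, dish2, dish3, dish4 may be knocked a few centimetres aside while the robot is not near it.
It also fails if it takes over 210 s, if anything falls off the work surface, if the arm or the gripper's body presses on something with over 40 N, if the wrist force passes 120 N, or if a joint passes its speed limit or range.

## Robot

A 6-joint arm with a two-finger parallel gripper is mounted at the origin on the work surface. World frame = base frame: x ahead of the robot, y to its left, z up, the work surface at z = 0. Lengths are in m, angles in rad, forces in N, time in s.
With the tool pointing down it reaches from about 0.375 to 0.975 m from the base axis. Payload 3.8 kg.
Tool frame: the origin (TCP) lies midway between the tips of the shut fingers; the grasp point (between the pads) lies 19 mm behind it; x points along the fingers, z is the direction in which the jaws open and shut, and the axes are right-handed (so a half turn about x gives the same grasp; the last joint's range is limited). The gripper opens to 88 mm and grips with 3 to 60 N. Pads are 18 mm wide; open, the fingers measure 123 mm over their backs; the gripper's body (75 mm by 187 mm) begins 45 mm behind the grasp point.
Start: joints at [1.29, 0.264, 1.604, -0, 1.274, -0.037], TCP at [0.163, 0.655, 0.239] pointing down, gripper open.
Joint ranges: [-2.63, 2.63], [-0.94, 2.18], [0.31, 2.57], [-1.31, 4.45], [0, 2.66], [-2.55, 2.55]. Speed limits (rad/s): [2.57, 2.57, 3.14, 3.14, 3.14, 3.14].

## Interface

Orientations are given as a unit quaternion [x, y, z, w].
In Python, from rig import ctrl gives the robot as it stands.
- The arm moves only by the tool play_rows, never from a script. Its argument "moves" is text: rows parted by semicolons, each of 4 numbers parted by spaces: the shift along the tool's x, y, z in mm, then the turn about the tool's x in rad. In form: x y z yaw; .... A call has 1 to 12 rows; each row shifts and turns the commanded pose from where the row before left it, along the tool's axes as they then stand; what a row does not reach is not made up. A row lasts 1/12 s, in which the tool goes at most 41.7 mm and 7.16 degrees, less where a joint would pass 70% of its speed; a pose out of reach is approached as far as the arm can. A call is refused whole if a number of a shift passes 41.7 or a number of a turn 0.125, either way. A call with a gripper value outside its range is refused whole. "jaw" is the opening in per cent of the stroke, from 0 (shut) to 100 (fully open), set as the call begins (left out, the last holds). The fingers move at their own pace and stop on an object; the grip force is fixed at half the most. Time passes only in rows, so rows that do not move let the fingers close. It gives the time, the measured TCP pose, the force and the opening at its end, in the units of the state.
- ctrl.get_obs(): the state, without advancing time (a new reading comes with each control period).
- ctrl.grab_frame(name): name is "scene" or "top" or "wrist"; returns a dict with "frame" (480x640x3 uint8, blue, green, red), "range_z" (480x640 float32, m along the optical axis (not along the pixel's ray), 0 where there is no reading), "mtx" (3x3 intrinsics, pixels), "k1" (the pictures are not rectified: a ray, as slopes to the right and down, at radius r is drawn at 1 + k1 r^2 times it, then the intrinsics apply), "world_to_cam" (4x4, takes a point from world to camera coordinates); the wrist camera has in their place "mount" (4x4, takes a point from camera to tool coordinates, whose origin is the TCP and whose axes are the tool frame's). Camera axes: x right, y up, looking along -z (the intrinsics and any distortion apply to the point x, -y, -z); pixel columns grow to the right and rows downward; lengths in m; the calibration is good to about 2 mm. A picture is of the moment at which its call begins: read the wrist's pose just before it.
- ctrl.job_done(): hands the job in, once; it reports no verdict.
The state is a dict: "clock": time; "joint_pos": joint angles; "dq": joint speeds; "tau": joint torques, N m; "eef_pos": TCP position; "eef_rot": TCP orientation; "ft_force": force on the tool from outside, world axes, zero at the start; "ft_torque": the same for the moment, N m; "finger_gap": finger opening in m.
Only numpy, scipy, OpenCV 4.12 (cv2) and the standard library are available. Lean on these libraries where they do the work, as an engineer would, in place of code of your own. Each camera call takes 0.05 s, during which the arm holds its last target.

## Working session

There is one attempt and no reset: what is moved stays moved. The work goes in short steps, Python scripts to look and compute and a tool call to move; the robot and the scene stay as the last step left them, time stands still between calls to the robot, and variables do not carry over. Pictures are saved under pics/ and viewed, and the job is handed in when it is done.

Besides the shell and the picture viewer there is one more tool, called as name(argument=value, ...) on one line, values as JSON. play_rows: Moves the arm, as the interface text tells. Its arguments: {"type":"object","properties":{"moves":{"type":"string"},"jaw":{"type":"number"}},"required":["moves"]}

```bash
mkdir -p pics; ls
cat > h.py <<'E'
import numpy as np,cv2
from scipy.spatial.transform import Rotation as R
from rig import ctrl
def grab(n):
    o=ctrl.get_obs(); f=ctrl.grab_frame(n); f['o']=o
    if n=='wrist':
        T=np.eye(4);T[:3,:3]=R.from_quat(o['eef_rot']).as_matrix();T[:3,3]=o['eef_pos']
        f['c2w']=T@np.array(f['mount'])
    else: f['c2w']=np.linalg.inv(np.array(f['world_to_cam']))
    return f
def rays(f,px):
    K=np.array(f['mtx'],float);k=f['k1']
    px=np.atleast_2d(np.array(px,float))
    xd=np.c_[(px[:,0]-K[0,2])/K[0,0],(px[:,1]-K[1,2])/K[1,1]]
    x=xd.copy()
    for _ in range(30): x=xd/(1+k*(x**2).sum(1,keepdims=True))
    return np.c_[x[:,0],-x[:,1],-np.ones(len(x))]
def atz(f,px,z):
    d=rays(f,px)@f['c2w'][:3,:3].T;c=f['c2w'][:3,3]
    return c+d*((z-c[2])/d[:,2])[:,None]
def depth(f,px):
    px=np.atleast_2d(px); r=rays(f,px)
    z=np.array([f['range_z'][int(v),int(u)] for u,v in px])
    return (r*z[:,None])@f['c2w'][:3,:3].T+f['c2w'][:3,3]
def proj(f,P):
    P=np.atleast_2d(P);w=np.linalg.inv(f['c2w']);p=P@w[:3,:3].T+w[:3,3]
    x=np.c_[p[:,0]/-p[:,2],-p[:,1]/-p[:,2]]
    x=x*(1+f['k1']*(x**2).sum(1,keepdims=True));K=np.array(f['mtx'])
    return np.c_[x[:,0]*K[0,0]+K[0,2],x[:,1]*K[1,1]+K[1,2]]
import pickle
def save(f,n): pickle.dump(f,open('pics/'+n+'.pkl','wb'));cv2.imwrite('pics/'+n+'.png',f['frame'])
def load(n): return pickle.load(open('pics/'+n+'.pkl','rb'))
def crop(f,n,u0,v0,u1,v1,s): cv2.imwrite('pics/'+n+'.png',cv2.resize(f['frame'][v0:v1,u0:u1],None,fx=s,fy=s,interpolation=cv2.INTER_CUBIC))
E
python3 - <<'E'
from h import *
print(ctrl.get_obs())
for n in ['scene','top','wrist']:
    f=grab(n);save(f,n+'0');print(n,f['mtx'],f['k1'],f['c2w'])
E
```

```text
pics
{'clock': 0.0, 'joint_pos': array([ 1.29010418e+00,  2.64748887e-01,  1.60537336e+00,  1.33421692e-05,
        1.27369512e+00, -3.69119134e-02]), 'dq': array([-8.06500449e-04,  4.14405269e-05, -2.34047301e-04,  4.15687604e-04,
        4.83948911e-04, -5.76528731e-04]), 'tau': array([ 7.36668198e-05, -5.02118003e+01, -3.56870055e+01,  7.31369038e-02,
        2.93395319e-02, -1.84151831e-04]), 'eef_pos': array([0.16273462, 0.65435586, 0.23739123]), 'eef_rot': array([-0.43595225,  0.55772484,  0.4350371 ,  0.55644529]), 'ft_force': array([0.03009705, 1.3449894 , 0.22338404]), 'ft_torque': array([ 0.00725524,  0.0104923 , -0.00196102]), 'finger_gap': 0.08827199890424092}
scene [[563.57278287   0.         316.31545768]
 [  0.         563.57278287 238.58646936]
 [  0.           0.           1.        ]] 0.038607672188634035 [[ 0.1989833  -0.82582073  0.52766065  1.13291366]
 [ 0.97986622  0.17664567 -0.09305102 -0.16907728]
 [-0.0163655   0.53555245  0.84434338  1.13392151]
 [ 0.          0.          0.          1.        ]]
top [[464.28306029   0.         321.10566915]
 [  0.         464.28306029 240.02833353]
 [  0.           0.           1.        ]] -0.0999748070606038 [[ 0.02845995  0.99593811 -0.08542431  0.45210042]
 [-0.99895078  0.03140507  0.03333261 -0.02193103]
 [ 0.03587997  0.08438604  0.99578694  1.11809576]
 [ 0.          0.          0.          1.        ]]
wrist [[364.95130516   0.         321.11401437]
 [  0.         364.95130516 236.70665384]
 [  0.           0.           1.        ]] -0.049526539390749524 [[ 0.24195451 -0.92070774 -0.30619483  0.08247043]
 [ 0.9702832   0.22864079  0.07920791  0.67637933]
 [-0.00291871 -0.31626041  0.94866793  0.38316702]
 [ 0.          0.          0.          1.        ]]
```

View pics/scene0.png

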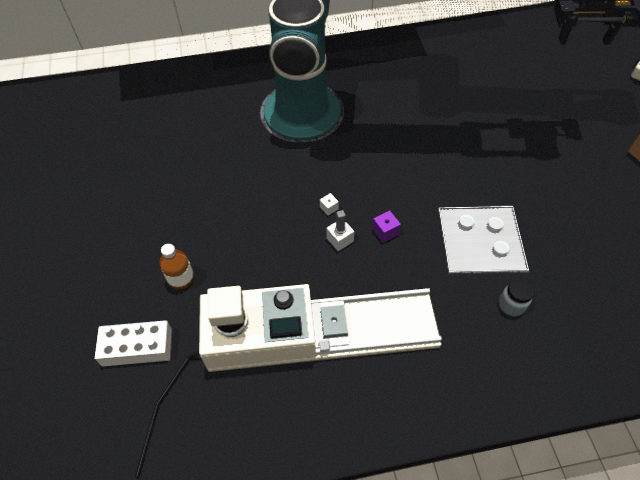

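View pics/top0.png

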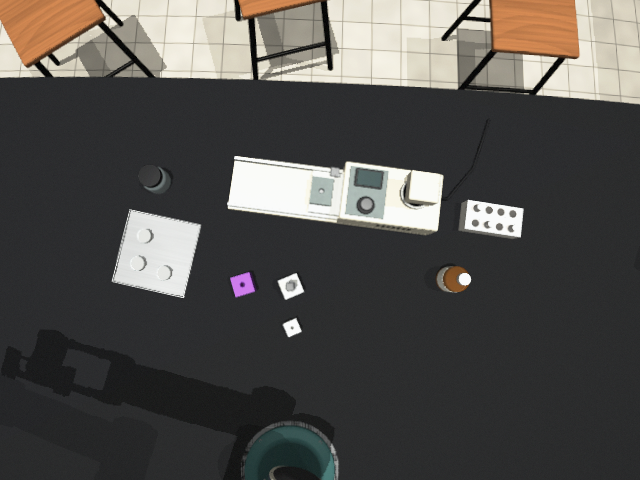

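View pics/wrist0.png

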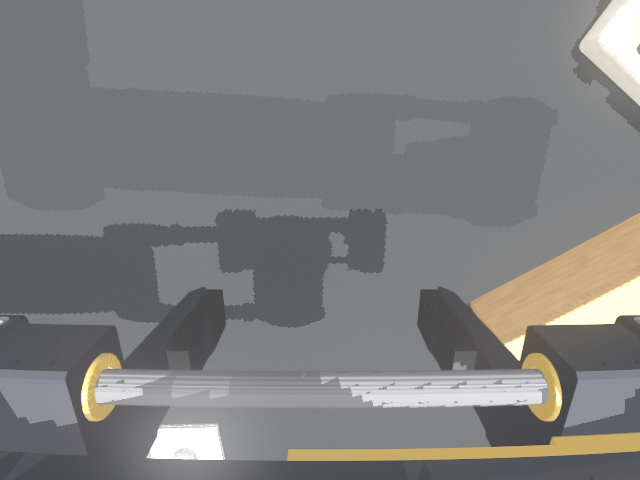

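Scene as seen: the imager's hood is at top (390,198) and its track runs left to (230,185). The tray at (157,253) holds three dishes, at (145,236), (138,263) and (164,272).

Stand candidates in the top view are white with the pin at (290,286), a small white one at (292,327), and purple at (242,284). The larger white one, with the pin in it, fits. I'll confirm it in an enlarged crop.

Run:
```python
from h import *
f=load('top0')
crop(f,'c1',220,260,320,345,7)
crop(f,'c2',222,145,452,245,3.4)
crop(f,'c3',100,150,210,305,3.8)
```

```text
(no output)
```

View pics/c1.png

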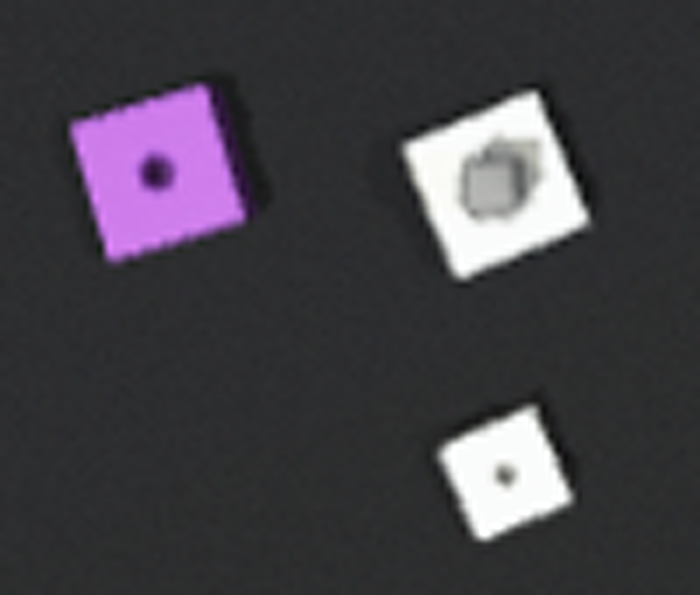

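View pics/c2.png

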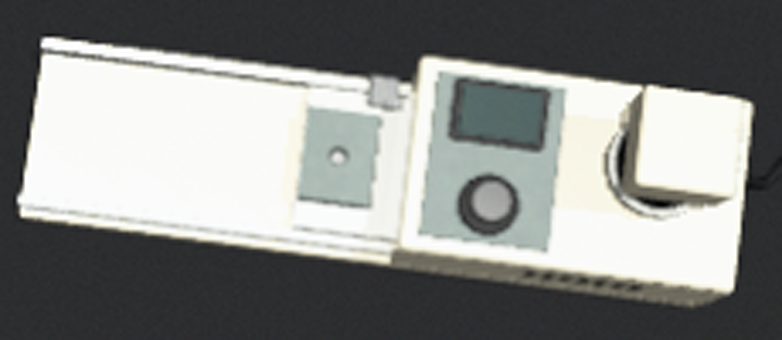

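View pics/c3.png

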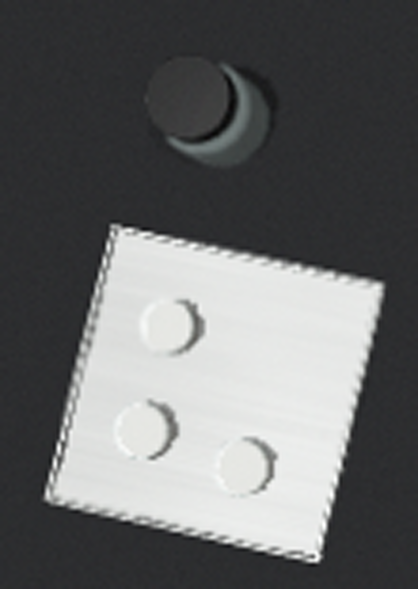

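The larger white block, at crop (497,186), carries the pin and is the stand. The small white and the purple blocks are look-alikes. Next I compute rough poses.

Run:
```python
from h import *
np.set_printoptions(precision=4,suppress=True)
f=load('top0')
c1=lambda u,v:(220+u/7-.5+.5/7,260+v/7-.5)
c2=lambda u,v:(222+u/3.4-.4,145+v/3.4-.4)
c3=lambda u,v:(100+u/3.8-.4,150+v/3.8-.4)
s=atz(f,[c1(403,147),c1(537,92),c1(590,222),c1(458,279)],.045);print('stand',s,s.mean(0))
e=s[1]-s[0];print('ang edges',[np.degrees(np.arctan2(*(s[(i+1)%4]-s[i])[[1,0]])) for i in range(4)])
print('pinhandle top',atz(f,[c1(488,184)],.110))
print('release',atz(f,[c2(339,157)],.046),'key',atz(f,[c2(492,199)],.127))
t=atz(f,[c2(38,42),c2(20,212)],.038);print('track end corners',t)
h=atz(f,[c2(422,57),c2(750,100),c2(735,292),c2(392,250)],.105);print('hood',h)
rel=atz(f,[c2(42,40),c2(418,92)],.038);print('farrail',rel)
b=atz(f,[c2(312,105),c2(381,112),c2(374,206),c2(298,196)],.056);print('block',b,b.mean(0))
d=atz(f,[c3(170,326),c3(144,431),c3(245,467)],.019);print('dishes',d)
t=atz(f,[c3(115,226),c3(383,284),c3(318,562),c3(48,500)],.008);print('tray',t,t.mean(0))
f=load('scene0')
```

```text
stand [[ 0.4476  0.0406  0.045 ]
 [ 0.4669 -0.0028  0.045 ]
 [ 0.4248 -0.0215  0.045 ]
 [ 0.405   0.0211  0.045 ]] [0.4361 0.0094 0.045 ]
ang edges [np.float64(-65.96126482259426), np.float64(-155.9983603497738), np.float64(114.9659398944509), np.float64(24.569206525849403)]
pinhandle top [[0.4373 0.0102 0.11  ]]
release [[ 0.6598 -0.055   0.046 ]] key [[ 0.6205 -0.1509  0.127 ]]
track end corners [[0.7359 0.1571 0.038 ]
 [0.6156 0.1636 0.038 ]]
hood [[ 0.7171 -0.1058  0.105 ]
 [ 0.6973 -0.3253  0.105 ]
 [ 0.5686 -0.3154  0.105 ]
 [ 0.5885 -0.0893  0.105 ]]
farrail [[ 0.7374  0.1544  0.038 ]
 [ 0.7095 -0.1091  0.038 ]]
block [[ 0.6934 -0.0352  0.056 ]
 [ 0.6902 -0.0826  0.056 ]
 [ 0.6249 -0.0795  0.056 ]
 [ 0.63   -0.0276  0.056 ]] [ 0.6596 -0.0562  0.056 ]
dishes [[0.5442 0.3628 0.019 ]
 [0.4779 0.3754 0.019 ]
 [0.4577 0.3103 0.019 ]]
tray [[0.6079 0.4064 0.008 ]
 [0.576  0.232  0.008 ]
 [0.4    0.2645 0.008 ]
 [0.4326 0.4388 0.008 ]] [0.5041 0.3354 0.008 ]
```

```bash
cat >> h.py <<'E'
np.set_printoptions(precision=4,suppress=True)
def st(o=None):
    o=o or ctrl.get_obs(); M=R.from_quat(o['eef_rot']).as_matrix()
    return o,np.array(o['eef_pos']),M
def plan(target,psi=None,n=None):
    """tool-axis shifts mm in the present frame, then turn"""
    o,p,M=st(); z=M[:,2]; cur=np.degrees(np.arctan2(z[1],z[0]))
    d=M.T@(np.array(target)-p)*1000
    print('t',round(o['clock'],2),'tcp',p,'psi',round(cur,2),'tilt',M[2,0],'shift mm',d,'dist/41',np.abs(d).max()/41)
    if psi is not None:
        a=(cur-psi+90)%180-90; print('turn rad',np.radians(a))
def state():
    o,p,M=st();z=M[:,2]
    print('t %.2f'%o['clock'],'tcp',p,'psi %.2f'%np.degrees(np.arctan2(z[1],z[0])),'xax',M[:,0],'F',o['ft_force'],'gap',o['finger_gap'])
E
python3 - <<'E'
from h import *
f=load('wrist0');print(np.array(f['mount']))
state();plan([.437,.010,.239],114.9)
o,p,M=st();print(M)
E
```

```text
[[ 0.001   0.3163 -0.9487 -0.1456]
 [-0.0006  0.9487  0.3163  0.0832]
 [ 1.      0.0002  0.0011  0.0016]
 [ 0.      0.      0.      1.    ]]
t 0.15 tcp [0.1628 0.6545 0.2377] psi 76.03 xax [-0.0005 -0.0016 -1.    ] F [-0.0308  0.1847  0.3225] gap 0.0880030293765416
t 0.15 tcp [0.1628 0.6545 0.2377] psi 76.03 tilt -0.9999985724404571 shift mm [  -0.399  -421.6944 -559.3012] dist/41 13.641491725076168
turn rad -0.6783476783352508
[[-0.0005 -0.9704  0.2414]
 [-0.0016  0.2414  0.9704]
 [-1.      0.0001 -0.0017]]
```

play_rows(moves="0 -30 -40 0;0 -30 -40 0;0 -30 -40 0;0 -30 -40 0;0 -30 -40 0;0 -30 -40 0;0 -30 -40 0;0 -30 -40 0;0 -30 -40 0;0 -30 -40 0;0 -30 -40 0;0 -30 -40 0")

```text
clock: 1.15
eef_pos: [0.3575, 0.1925, 0.2387]
eef_rot: [-0.436, 0.557, 0.436, 0.557]
ft_force: [0.9, -1.0, -1.2]
finger_gap: 0.0877
```

play_rows(moves="0 -31 -40 0;0 -31 -39 0;0 0 0 0.112;0 0 0 0.112;0 0 0 0.112;0 0 0 0.112;0 0 0 0.112;0 0 0 0.112;0 0 0 0.112;0 0 0 0.108;0 0 0 0;0 0 0 0")

```text
clock: 2.15
eef_pos: [0.3914, 0.1184, 0.2385]
eef_rot: [-0.154, 0.69, 0.154, 0.69]
ft_force: [0.8, 0.4, 0.8]
finger_gap: 0.088
```

Run:
```python
from h import *
state();plan([.437,.010,.239],24.9)
f=grab('wrist');save(f,'w1');print(proj(f,[[.4365,.0098,.110],[.4365,.0098,.045]]))
```

```text
t 2.15 tcp [0.3914 0.1184 0.2385] psi 25.09 xax [-0.0003 -0.0001 -1.    ] F [0.8457 0.3597 0.7556] gap 0.08803606654257225
t 2.15 tcp [0.3914 0.1184 0.2385] psi 25.09 tilt -0.99999993905142 shift mm [  -0.4867 -117.4596   -4.6729] dist/41 2.864868647019713
turn rad 0.0033780651584048786
[[315.1972 353.678 ]
 [316.1571 315.8058]]
```

View pics/w1.png

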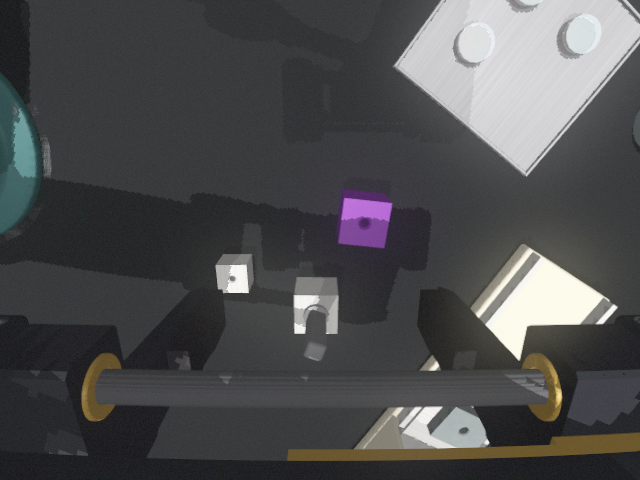

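Run:
```python
from h import *
f=load('w1');crop(f,'c4',280,260,360,370,6)
```

```text
(no output)
```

View pics/c4.png

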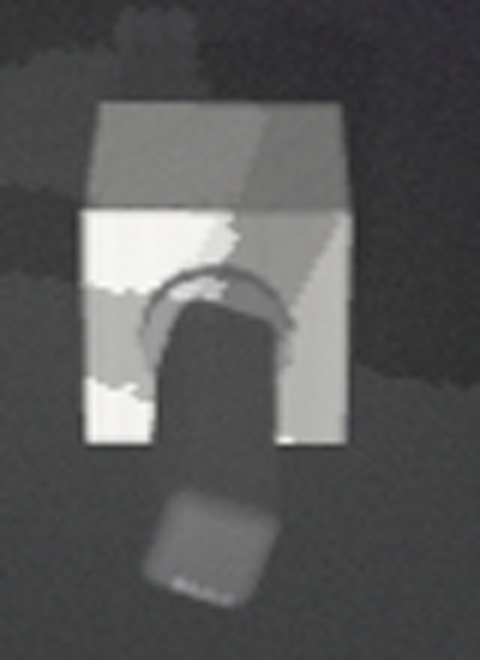

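Run:
```python
from h import *
f=load('w1');c=lambda u,v:(280+u/6-.42,260+v/6-.42)
h=atz(f,[c(180,487),c(281,514),c(243,608),c(144,577)],.110);print(h,h.mean(0))
print([np.degrees(np.arctan2(*(h[(i+1)%4]-h[i])[[1,0]])) for i in range(4)],[np.linalg.norm(h[(i+1)%4]-h[i]) for i in range(4)])
s=atz(f,[c(80,210),c(350,212),c(347,444),c(85,444)],.045);print(s,s.mean(0))
print([np.degrees(np.arctan2(*(s[(i+1)%4]-s[i])[[1,0]])) for i in range(4)])
print('imager axis', np.degrees(np.arctan2(.226,.0199)))
```

```text
[[0.4264 0.02   0.11  ]
 [0.4418 0.0221 0.11  ]
 [0.4437 0.0046 0.11  ]
 [0.428  0.0034 0.11  ]] [0.435  0.0125 0.11  ]
[np.float64(7.591936936181088), np.float64(-83.555952727181), np.float64(-175.53452519630702), np.float64(95.72648866501596)] [np.float64(0.015541309292284285), np.float64(0.017581290703250305), np.float64(0.015757067073002506), np.float64(0.016727237236944137)]
[[ 0.4042  0.0224  0.045 ]
 [ 0.4466  0.0418  0.045 ]
 [ 0.4665 -0.0004  0.045 ]
 [ 0.4238 -0.0204  0.045 ]] [0.4352 0.0108 0.045 ]
[np.float64(24.616579567870094), np.float64(-64.71534734434339), np.float64(-154.8949540990519), np.float64(114.66890090304847)]
imager axis 84.96790755660803
```

Run:
```python
from h import *
plan([.4353,.0110,.2385],96)
```

```text
t 2.2 tcp [0.3914 0.1184 0.2385] psi 25.09 tilt -0.9999999470483885 shift mm [   0.0312 -115.8336   -5.8052] dist/41 2.825209298992529
turn rad -1.2375342485954148
```

play_rows(moves="0 -29 -1.5 0;0 -29 -1.5 0;0 -29 -1.4 0;0 -28.8 -1.4 0;0 0 0 -0.12;0 0 0 -0.12;0 0 0 -0.12;0 0 0 -0.12;0 0 0 -0.12;0 0 0 -0.12;0 0 0 -0.12;0 0 0 -0.12", jaw=60)

```text
clock: 3.2
eef_pos: [0.4351, 0.0109, 0.2386]
eef_rot: [-0.456, 0.54, 0.457, 0.54]
ft_force: [0.0, 0.7, 0.0]
finger_gap: 0.053
```

play_rows(moves="0 0 0 -0.12;0 0 0 -0.12;0 0 0 -0.038;20 0 0 0;20 0 0 0;20 0 0 0;0 0 0 0;0 0 0 0")

```text
clock: 3.87
eef_pos: [0.4341, 0.011, 0.1778]
eef_rot: [-0.524, 0.474, 0.526, 0.473]
ft_force: [0.8, 0.0, 0.2]
finger_gap: 0.0529
```

Run:
```python
from h import *
plan([.4353,.0110,.076],96)
f=grab('wrist');save(f,'w2');print(proj(f,[[.4353,.0110,.110],[.4353,.0110,.045]]))
```

```text
t 3.87 tcp [0.4341 0.011  0.1778] psi 95.94 tilt -0.9999953674231403 shift mm [101.7681  -1.5386  -0.17  ] dist/41 2.48214802419805
turn rad -0.0010111802123185438
[[318.3891 256.3769]
 [319.0285 226.6591]]
```

View pics/w2.png

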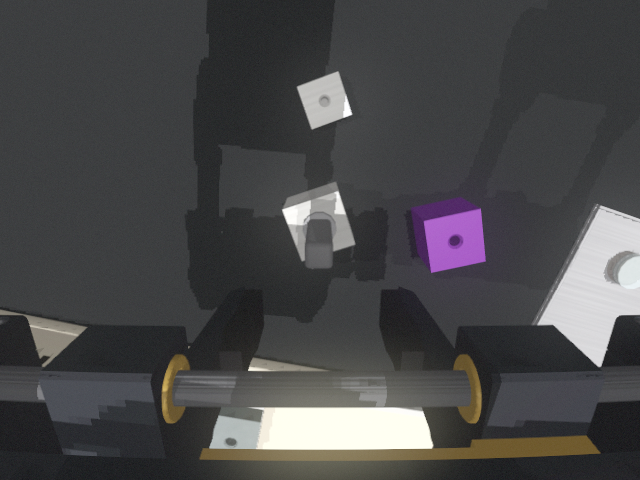

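play_rows(moves="20 -1.5 0 0;25 0 0 0;25 0 0 0;20 0 0 0;11.5 0 0 0;0 0 0 0;0 0 0 0")

```text
clock: 4.5
eef_pos: [0.4375, 0.0111, 0.0782]
eef_rot: [0.525, -0.473, -0.525, -0.474]
ft_force: [0.6, 0.6, 0.9]
finger_gap: 0.0528
```

Run:
```python
from h import *
plan([.4353,.0110,.076],96);state()
f=grab('wrist');save(f,'w3')
crop(f,'c5',200,140,440,360,3.3)
```

```text
t 4.5 tcp [0.4375 0.0111 0.0782] psi 95.88 tilt -0.9999996457326066 shift mm [2.157  2.17   0.1373] dist/41 0.05292722545478285
turn rad -0.002042860956325448
t 4.50 tcp [0.4375 0.0111 0.0782] psi 95.88 xax [ 0.0008 -0.     -1.    ] F [0.5766 0.6116 0.8516] gap 0.05280038964938759
```

View pics/c5.png

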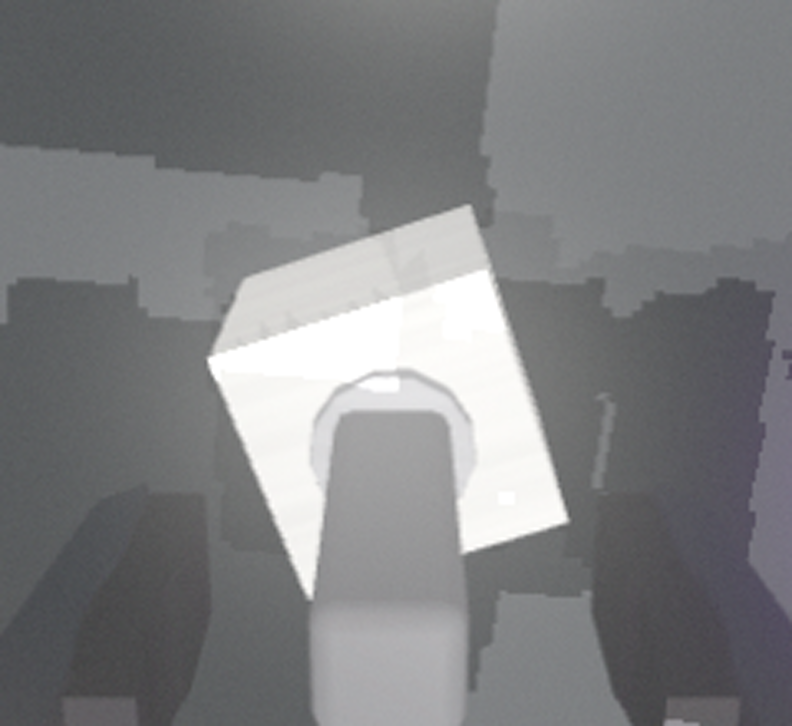

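play_rows(moves="2 2 0 0;0 0 0 0;0 0 0 0")

```text
clock: 4.8
eef_pos: [0.4354, 0.0109, 0.0762]
eef_rot: [0.525, -0.473, -0.524, -0.474]
ft_force: [-0.0, -0.5, -0.9]
finger_gap: 0.0531
```

play_rows(moves="0 0 0 0;0 0 0 0;0 0 0 0;0 0 0 0;0 0 0 0;0 0 0 0", jaw=10)

```text
clock: 5.3
eef_pos: [0.4347, 0.0109, 0.0752]
eef_rot: [-0.525, 0.474, 0.525, 0.474]
ft_force: [-0.5, -0.5, -1.3]
finger_gap: 0.0176
```

Run:
```python
from h import *
state()
f=grab('wrist');save(f,'w4')
crop(f,'c6',200,140,440,360,3.3)
c=lambda u,v:(200+u/3.3-.35,140+v/3.3-.35)
f=load('w3')
print(atz(f,[c(208,358),c(488,270),c(567,521),c(311,599)],.045),atz(f,[c(208,358),c(567,521)],.045).mean(0),atz(f,[c(488,270),c(311,599)],.045).mean(0))
```

```text
t 5.30 tcp [0.4347 0.0109 0.0752] psi 95.86 xax [-0.0001 -0.0001 -1.    ] F [-0.5404 -0.4928 -1.2928] gap 0.017594298251834554
[[ 0.4237 -0.0194  0.045 ]
 [ 0.4048  0.0229  0.045 ]
 [ 0.4465  0.0413  0.045 ]
 [ 0.4656  0.0002  0.045 ]] [0.4351 0.011  0.045 ] [0.4352 0.0115 0.045 ]
```

View pics/c6.png

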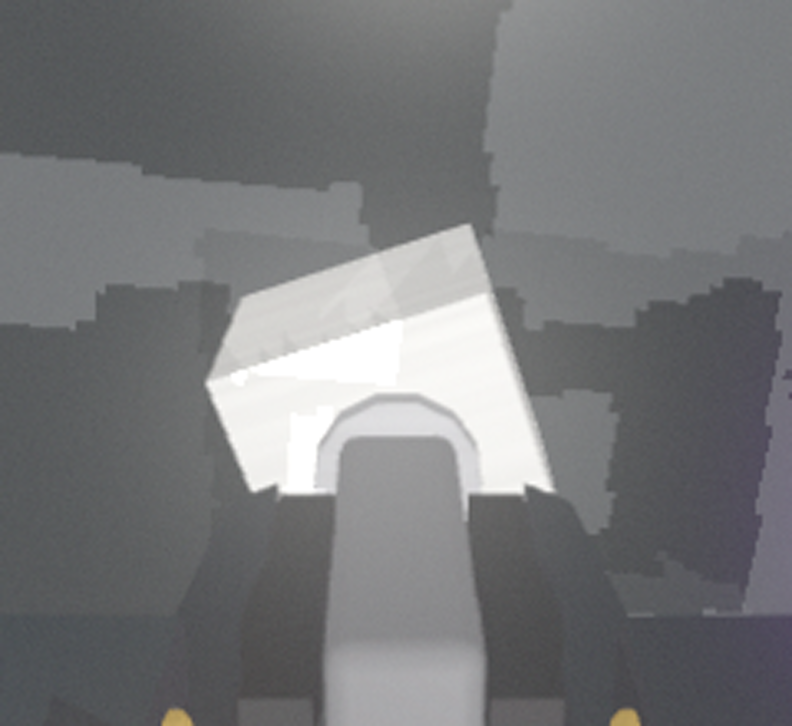

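play_rows(moves="-15 0 0 0;-25 0 0 0;-25 0 0 0;-25 0 0 0;-25 0 0 0;-10 0 0 0;0 0 0 0")

```text
clock: 5.93
eef_pos: [0.4367, 0.0108, 0.203]
eef_rot: [0.526, -0.472, -0.523, -0.475]
ft_force: [0.2, 0.4, -0.3]
finger_gap: 0.0179
```

Run:
```python
from h import *
state();plan([.70,-.05,.20])
```

```text
t 5.93 tcp [0.4367 0.0108 0.203 ] psi 95.86 xax [ 0.0058 -0.0002 -1.    ] F [ 0.1646  0.3791 -0.2746] gap 0.017941264868245776
t 5.93 tcp [0.4367 0.0108 0.203 ] psi 95.86 tilt -0.9999833058141114 shift mm [   4.5124 -255.6955  -87.3908] dist/41 6.2364764894006015
```

play_rows(moves="0 -25 -9 0;0 -30 -10 0;0 -30 -10 0;0 -30 -10 0;0 -30 -10 0;0 -30 -10 0;0 -30 -10 0;0 -30 -10 0;0 -20 -8 0;0 0 0 0;0 0 0 0")

```text
clock: 6.85
eef_pos: [0.6965, -0.0498, 0.1967]
eef_rot: [-0.523, 0.475, 0.526, 0.473]
ft_force: [-0.9, -0.7, -1.0]
finger_gap: 0.0175
```

Run:
```python
from h import *
state()
f=grab('wrist');save(f,'w5');print(proj(f,[[.66,-.055,.046]]))
```

```text
t 6.85 tcp [ 0.6965 -0.0498  0.1967] psi 95.83 xax [-0.0047  0.0006 -1.    ] F [-0.8548 -0.7475 -1.016 ] gap 0.01752121022418461
[[317.2895 175.6768]]
```

View pics/w5.png

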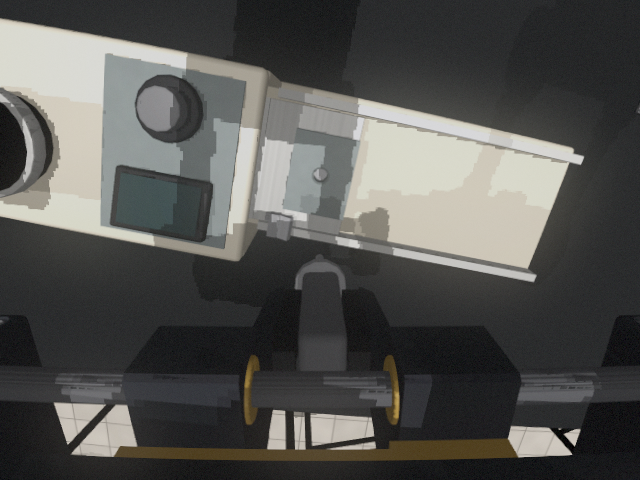

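The well shows at (320,174), the pin's tip at about (320,257), the key at (160,107), and the carrier is home.

Run:
```python
from h import *
f=load('w5')
crop(f,'c7',240,80,400,300,3.6)
```

```text
(no output)
```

View pics/c7.png

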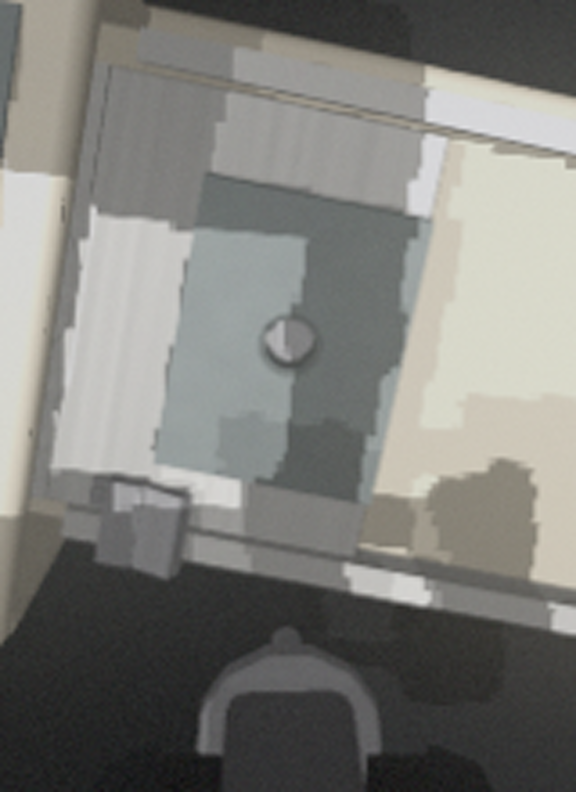

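Run:
```python
from h import *
f=load('w5');c=lambda u,v:(240+u/3.6-.36,80+v/3.6-.36)
print('well',atz(f,[c(289.5,341)],.056), 'btn', atz(f,[c(289,342)],.046))
b=atz(f,[c(206,173),c(430,220),c(366,502),c(155,464)],.056);print(b,b.mean(0))
o=f['o'];M=R.from_quat(o['eef_rot']).as_matrix();p=o['eef_pos']
t=p+M@np.array([.0662,0,0]);print('tip',t,(proj(f,[t])-[240-.36,80-.36])*3.6, 'seen',atz(f,[c(287,638)],t[2]))
for dy in (-.002,.002): print((proj(f,[p+M@np.array([.0662,dy,0])])-[240-.36,80-.36])*3.6)
# hood / key
print('key',atz(f,[(160,107)],.127))
ed=atz(f,[(573,150),(531,275),(272,92)],.038);print(ed)
```

```text
well [[ 0.6572 -0.053   0.056 ]] btn [[ 0.6589 -0.053   0.046 ]]
[[ 0.6239 -0.074   0.056 ]
 [ 0.6286 -0.0259  0.056 ]
 [ 0.6916 -0.0321  0.056 ]
 [ 0.6876 -0.0802  0.056 ]] [ 0.6579 -0.0531  0.056 ]
tip [ 0.6962 -0.0498  0.1305] [[284.3055 631.8613]] seen [[ 0.6973 -0.0492  0.1305]]
[[284.3375 642.6204]]
[[284.2734 621.0409]]
key [[ 0.6176 -0.1477  0.127 ]]
[[ 0.617   0.1556  0.038 ]
 [ 0.7317  0.1509  0.038 ]
 [ 0.5994 -0.0967  0.038 ]]
```

Run:
```python
from h import *
state();plan([.6564,-.0536,.143])
```

```text
t 6.90 tcp [ 0.6958 -0.0495  0.1972] psi 95.84 xax [-0.0047  0.0006 -1.    ] F [-0.4428 -0.26   -0.9878] gap 0.01784289541427285
t 6.9 tcp [ 0.6958 -0.0495  0.1972] psi 95.84 tilt -0.9999887079480057 shift mm [54.3942 39.3347 -0.1643] dist/41 1.3266881683233387
```

play_rows(moves="0 15 0 0;0 15 0 0;15 9.3 0 0;20 0 0 0;19 0 0 0;0 0 0 0;0 0 0 0;0 0 0 0")

```text
clock: 7.57
eef_pos: [0.6578, -0.0534, 0.1469]
eef_rot: [0.525, -0.474, -0.525, -0.474]
ft_force: [0.9, -0.3, -0.5]
finger_gap: 0.0179
```

Run:
```python
from h import *
state()
f=grab('wrist');save(f,'w6');plan([.6564,-.0536,.143])
crop(f,'c8',240,140,400,300,4)
```

```text
t 7.57 tcp [ 0.6578 -0.0534  0.1469] psi 95.87 xax [ 0.0003  0.     -1.    ] F [ 0.911  -0.2833 -0.4518] gap 0.017877327160767464
t 7.62 tcp [ 0.6585 -0.0535  0.1476] psi 95.87 tilt -0.9999983063670295 shift mm [4.6125 2.1492 0.126 ] dist/41 0.11250020746698486
```

View pics/c8.png

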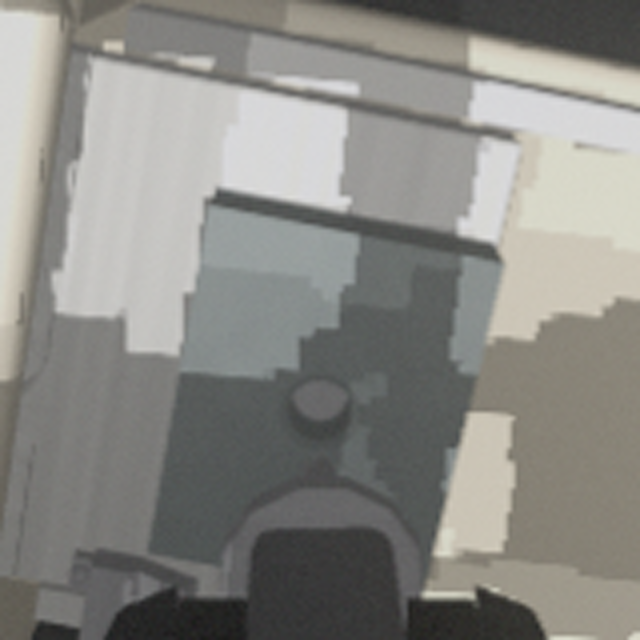

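Run:
```python
from h import *
f=load('w6');c=lambda u,v:(240+u/4-.375,140+v/4-.375)
print('well',atz(f,[c(320,407)],.056))
o=f['o'];M=R.from_quat(o['eef_rot']).as_matrix();p=o['eef_pos']
t=p+M@np.array([.0662,0,0]);print(t,(proj(f,[t])-[240-.375,140-.375])*4)
print(atz(f,[c(320,468)],t[2]))
```

```text
well [[ 0.6572 -0.0529  0.056 ]]
[ 0.6578 -0.0534  0.0807] [[315.9523 462.1236]]
[[ 0.6587 -0.0526  0.0807]]
```

play_rows(moves="5 1.5 -0.3 0;7 0 0 0;7 0 0 0;6 0 0 0;0 0 0 0;0 0 0 0;0 0 0 0")

```text
clock: 8.2
eef_pos: [0.6566, -0.0541, 0.121]
eef_rot: [-0.525, 0.474, 0.525, 0.474]
ft_force: [0.2, -0.2, -1.3]
finger_gap: 0.0177
```

Run:
```python
from h import *
state()
f=grab('wrist');save(f,'w7');state()
crop(f,'c9',240,140,400,300,4)
```

```text
t 8.20 tcp [ 0.6566 -0.0541  0.121 ] psi 95.86 xax [-0.0004  0.     -1.    ] F [ 0.1745 -0.2341 -1.2508] gap 0.01768390031750964
t 8.25 tcp [ 0.6569 -0.0541  0.1213] psi 95.85 xax [ 0.0003 -0.0001 -1.    ] F [ 0.0573 -0.5007 -0.4566] gap 0.017594315627981968
```

View pics/c9.png

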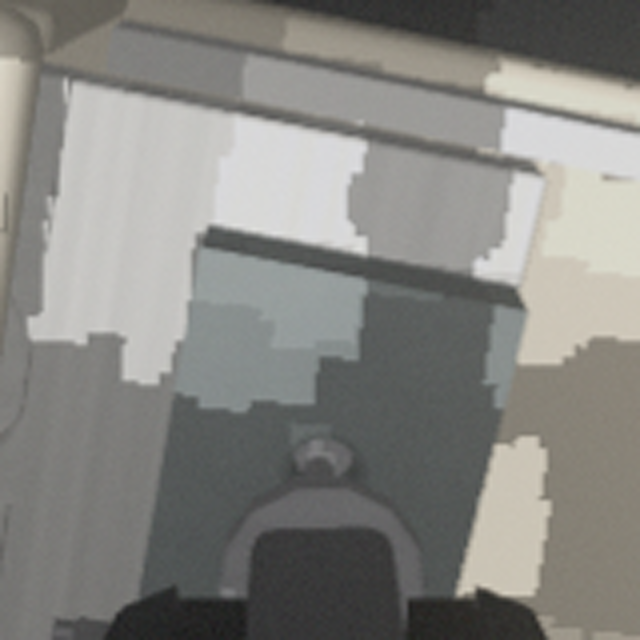

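play_rows(moves="4 0 0 0;3 0 0 0;2 0 0 0;0 0 0 0;0 0 0 0;0 0 0 0")

```text
clock: 8.75
eef_pos: [0.6566, -0.0541, 0.1122]
eef_rot: [-0.525, 0.474, 0.525, 0.474]
ft_force: [-0.1, 0.8, -1.0]
finger_gap: 0.0175
```

play_rows(moves="2 0 0 0;2 0 0 0;1.5 0 0 0;0 0 0 0;0 0 0 0;0 0 0 0")

```text
clock: 9.25
eef_pos: [0.6569, -0.0541, 0.1071]
eef_rot: [0.525, -0.474, -0.525, -0.474]
ft_force: [-0.7, -0.1, 3.5]
finger_gap: 0.0176
```

Run:
```python
from h import *
state()
f=grab('wrist');save(f,'w8');state()
crop(f,'c10',240,140,400,300,4)
```

```text
t 9.25 tcp [ 0.6569 -0.0541  0.1071] psi 95.86 xax [ 0.0007 -0.0001 -1.    ] F [-0.6862 -0.0674  3.5367] gap 0.017644577693995384
t 9.30 tcp [ 0.6569 -0.0541  0.107 ] psi 95.85 xax [ 0.0006 -0.0001 -1.    ] F [0.1384 0.578  3.5116] gap 0.017989361592879085
```

View pics/c10.png

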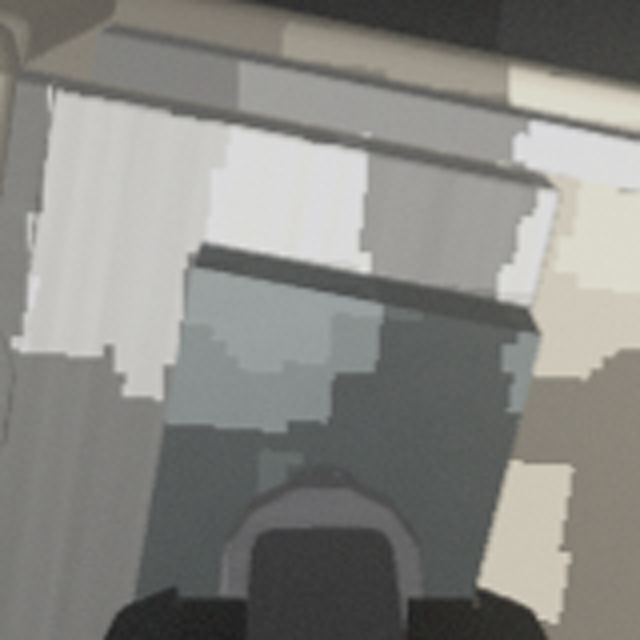

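play_rows(moves="1 0 0 0;1 0 0 0;0 0 0 0;0 0 0 0")

```text
clock: 9.63
eef_pos: [0.6571, -0.0541, 0.1055]
eef_rot: [0.525, -0.474, -0.525, -0.474]
ft_force: [-1.0, 1.4, 6.0]
finger_gap: 0.0174
```

play_rows(moves="0 -0.4 2 0;0 -0.4 2 0;0 -0.4 2 0;0 -0.6 3 0;0 -0.6 3 0;0 -0.8 4 0;0 -0.8 4 0;0 -0.8 4 0;0 0 0 0")

```text
clock: 10.38
eef_pos: [0.6595, -0.0291, 0.1055]
eef_rot: [0.525, -0.473, -0.525, -0.474]
ft_force: [-1.6, 2.0, 5.6]
finger_gap: 0.0178
```

Run:
```python
from h import *
state()
f=grab('wrist');save(f,'w9');state()
crop(f,'c11',160,100,480,340,2.5)
```

```text
t 10.38 tcp [ 0.6595 -0.0291  0.1055] psi 95.86 xax [ 0.0012  0.0004 -1.    ] F [-1.5707  1.9965  5.6393] gap 0.017764445845528484
t 10.43 tcp [ 0.6595 -0.0292  0.1055] psi 95.87 xax [ 0.0012  0.0005 -1.    ] F [-0.3385  1.8236  5.2589] gap 0.017601235520311145
```

View pics/c11.png

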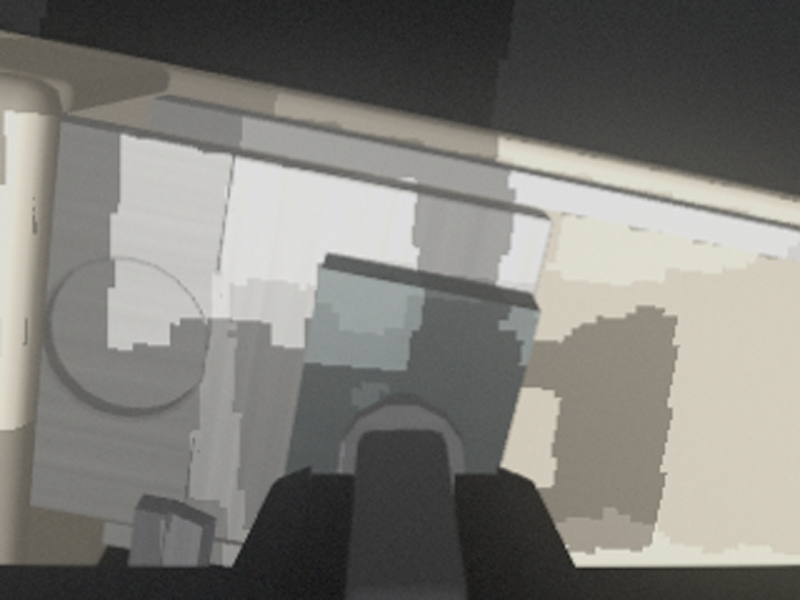

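play_rows(moves="0 -1 5 0;0 -1.3 7 0;0 -1.7 9 0;0 -1.7 9 0;0 -1.7 9 0;0 -1.7 9 0;0 -1.7 9 0;0 -1.7 9 0;0 -1.7 9 0;0 -1.7 9 0;0 -1.7 9 0;0 -1.7 9 0")

```text
clock: 11.43
eef_pos: [0.6689, 0.0739, 0.1055]
eef_rot: [0.526, -0.473, -0.524, -0.474]
ft_force: [1.4, -2.8, 5.1]
finger_gap: 0.0178
```

play_rows(moves="0 -1.7 9 0;0 -1.7 9 0;0 -1.7 9 0;0 -1.5 8 0;0 -1 6 0;0 -1 5 0;0 -0.8 4 0;0 -0.8 4 0;0 -0.4 2 0;0 0 0 0")

```text
clock: 12.27
eef_pos: [0.6738, 0.1316, 0.1055]
eef_rot: [0.525, -0.473, -0.524, -0.475]
ft_force: [2.8, 0.1, 5.2]
finger_gap: 0.0174
```

Run:
```python
from h import *
state()
d=np.array([.0854,.9963]);p=st()[1];print('along',(p[:2]-[.6571,-.0541])@d, 'lat',(p[:2]-[.6571,-.0541])@[.9963,-.0854])
```

```text
t 12.27 tcp [0.6738 0.1316 0.1055] psi 95.87 xax [ 0.0028  0.001  -1.    ] F [2.7894 0.0982 5.2301] gap 0.01744579586803497
along 0.18639012697547194 lat 0.0007874041553836645
```

play_rows(moves="0 -1.2 3 0;0 -0.8 3 0;0 -0.6 3 0;0 -0.6 3 0;0 -0.4 2 0;0 -0.2 1 0;0 0 0 0;0 0 0 0;0 0 0 0")

```text
clock: 13.02
eef_pos: [0.6755, 0.1464, 0.1054]
eef_rot: [0.525, -0.473, -0.525, -0.474]
ft_force: [1.4, -0.3, 5.5]
finger_gap: 0.0178
```

Run:
```python
from h import *
state()
d=np.array([.0854,.9963]);p=st()[1];print('along',(p[:2]-[.6571,-.0541])@d, 'lat',(p[:2]-[.6571,-.0541])@[.9963,-.0854])
f=grab('wrist');save(f,'w10')
```

```text
t 13.02 tcp [0.6755 0.1464 0.1054] psi 95.85 xax [ 0.0016  0.0007 -1.    ] F [ 1.3759 -0.3136  5.543 ] gap 0.017804327717914625
along 0.20128848517219394 lat 0.0012337110324398626
```

View pics/w10.png

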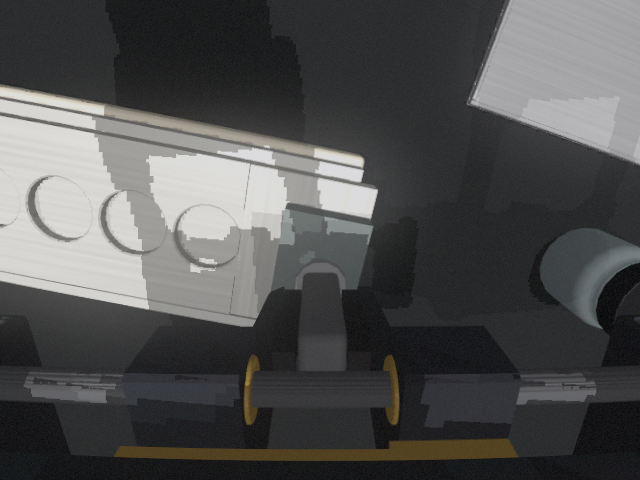

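play_rows(moves="0 -0.4 2 0;0 -0.4 2 0;0 -0.2 1 0;0 0 0 0;0 0 0 0")

```text
clock: 13.48
eef_pos: [0.6756, 0.1493, 0.1053]
eef_rot: [0.526, -0.474, -0.524, -0.473]
ft_force: [0.1, -6.0, 6.9]
finger_gap: 0.0177
```

play_rows(moves="0 -0.2 1 0;0 -0.2 1 0;0 0 0 0;0 0 0 0;0 0 0 0")

```text
clock: 13.9
eef_pos: [0.6757, 0.1499, 0.1053]
eef_rot: [0.526, -0.475, -0.524, -0.472]
ft_force: [0.9, -8.6, 7.8]
finger_gap: 0.0178
```

play_rows(moves="0 0.5 -2.5 0;0 0.2 -1.5 0;0 0 0 0;-10 0 0 0;-15 0 0 0;-25 0 0 0;-25 0 0 0;-20 0 0 0;0 0 0 0;0 0 0 0")

```text
clock: 14.73
eef_pos: [0.6754, 0.1496, 0.2013]
eef_rot: [0.525, -0.473, -0.525, -0.474]
ft_force: [-0.8, 0.3, -1.0]
finger_gap: 0.018
```

Run:
```python
from h import *
state()
f=grab('wrist');save(f,'w11');plan([.4347,.0109,.200])
f=grab('top');save(f,'top1')
```

```text
t 14.73 tcp [0.6754 0.1496 0.2013] psi 95.87 xax [ 0.0015  0.0011 -1.    ] F [-0.8395  0.3417 -0.9801] gap 0.017975400681605053
t 14.78 tcp [0.6743 0.1493 0.1992] psi 95.87 tilt -0.9999987572054821 shift mm [  -0.4693  252.5401 -113.1551] dist/41 6.159515843698713
```

View pics/w11.png

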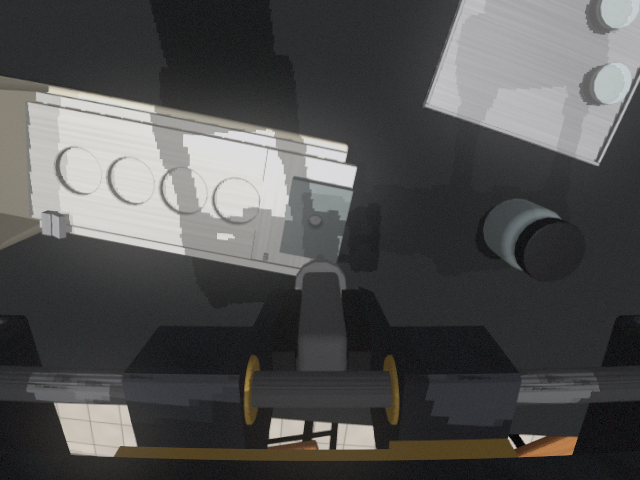

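play_rows(moves="0 20 -9 0;0 29 -13 0;0 29 -13 0;0 29 -13 0;0 29 -13 0;0 29 -13 0;0 29 -13 0;0 29 -13 0;0 29 -13 0;0 0 0 0;0 0 0 0")

```text
clock: 15.75
eef_pos: [0.4336, 0.0104, 0.1977]
eef_rot: [-0.523, 0.475, 0.525, 0.474]
ft_force: [0.9, -0.5, -0.5]
finger_gap: 0.0179
```

Run:
```python
from h import *
state();plan([.4347,.0109,.150],95.86)
f=grab('wrist');save(f,'w12')
crop(f,'c12',220,100,420,300,4)
```

```text
t 15.75 tcp [0.4336 0.0104 0.1977] psi 95.76 xax [-0.0034  0.0005 -1.    ] F [ 0.8554 -0.5009 -0.5115] gap 0.01792411169580677
t 15.75 tcp [0.4336 0.0104 0.1977] psi 95.76 tilt -0.9999940729999388 shift mm [47.7125 -1.2996  0.3185] dist/41 1.1637184432059628
turn rad -0.0017503879788531183
```

View pics/c12.png

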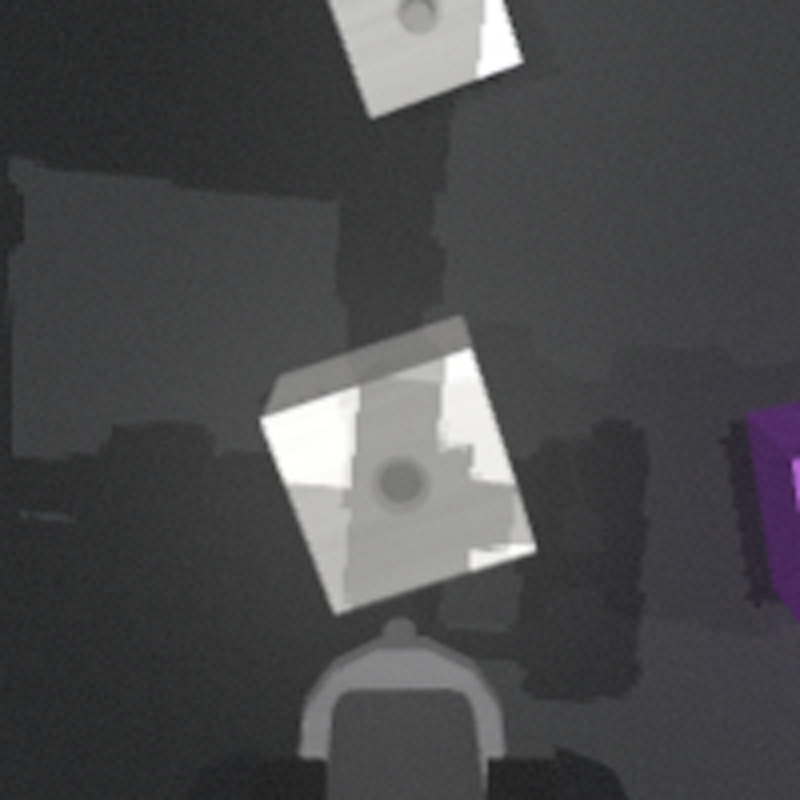

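play_rows(moves="15 -1.3 0 0;20 0 0 0;20 0 0 0;18 0 0 0;0 0 0 0;0 0 0 0;0 0 0 0")

```text
clock: 16.38
eef_pos: [0.4383, 0.0112, 0.1272]
eef_rot: [0.525, -0.474, -0.525, -0.474]
ft_force: [-0.1, 0.1, -0.4]
finger_gap: 0.0176
```

Run:
```python
from h import *
f=grab('wrist');save(f,'w13');state();plan([.4347,.0109,.1],95.86)
crop(f,'c13',240,160,400,300,5)
```

```text
t 16.43 tcp [0.4387 0.0111 0.1277] psi 95.88 xax [ 0.0015  0.     -1.    ] F [ 0.0656 -0.0522 -0.1887] gap 0.018078968566421945
t 16.43 tcp [0.4387 0.0111 0.1277] psi 95.88 tilt -0.9999988611719454 shift mm [27.7204  4.0621  0.1915] dist/41 0.6761069244626676
turn rad 0.00034851696504891133
```

View pics/c13.png

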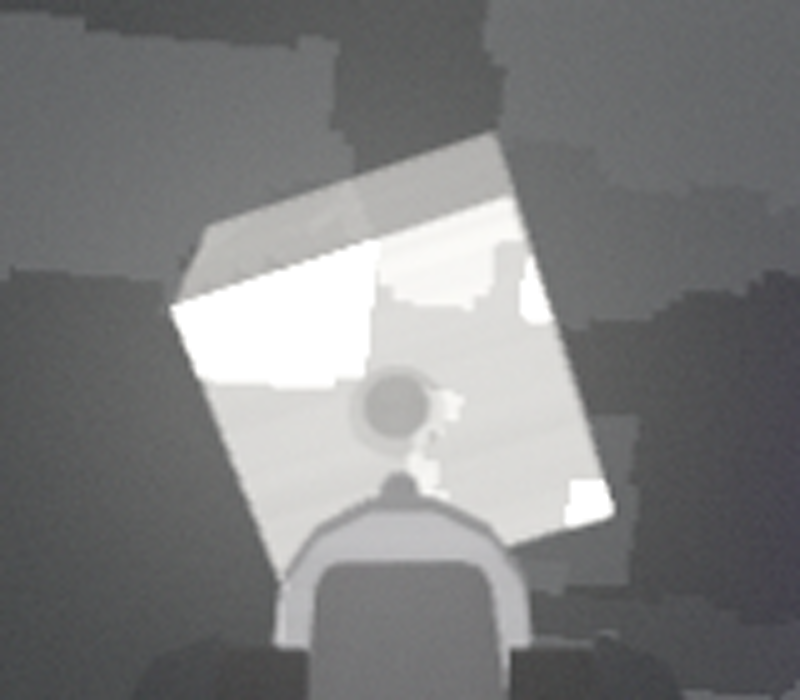

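play_rows(moves="3 2 0 0;3 2 0 0;4 0 0 0;2 0 0 0;0 0 0 0;0 0 0 0;0 0 0 0;0 0 0 0")

```text
clock: 17.1
eef_pos: [0.4335, 0.0105, 0.1149]
eef_rot: [0.525, -0.474, -0.525, -0.474]
ft_force: [-0.0, -0.7, -0.9]
finger_gap: 0.0177
```

Run:
```python
from h import *
f=grab('wrist');save(f,'w14');state();plan([.4347,.0109,.1],95.86)
crop(f,'c14',240,160,400,300,5)
```

```text
t 17.15 tcp [0.4336 0.0105 0.1149] psi 95.85 xax [ 0.0003 -0.     -1.    ] F [ 0.4852 -0.0965 -0.1298] gap 0.017774711268475244
t 17.15 tcp [0.4336 0.0105 0.1149] psi 95.85 tilt -0.9999999408226499 shift mm [14.8868 -1.1565  0.3305] dist/41 0.36309367091372696
turn rad -0.00011146838165264243
```

View pics/c14.png

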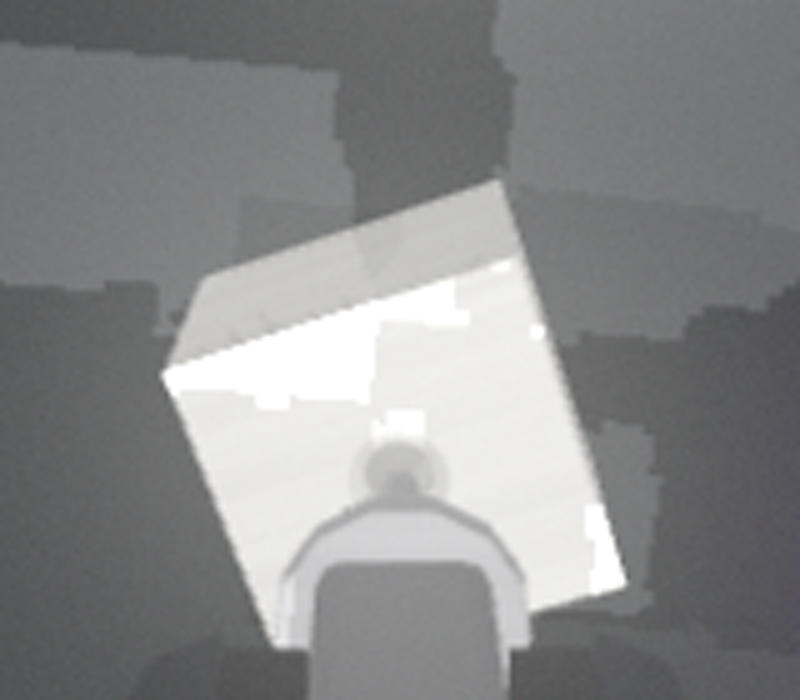

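play_rows(moves="4 -0.6 0.2 0;4 0 0 0;5 0 0 0;0 0 0 0;0 0 0 0")

```text
clock: 17.57
eef_pos: [0.4333, 0.0108, 0.101]
eef_rot: [-0.524, 0.474, 0.525, 0.473]
ft_force: [-0.5, 0.2, 0.0]
finger_gap: 0.0177
```

play_rows(moves="5 0 0 0;6 0 0 0;6 0 0 0;5 0 0 0;3 0 0 0;0 0 0 0;0 0 0 0")

```text
clock: 18.15
eef_pos: [0.4337, 0.0108, 0.0763]
eef_rot: [-0.525, 0.474, 0.525, 0.474]
ft_force: [0.2, 0.7, -0.9]
finger_gap: 0.0177
```

Run:
```python
from h import *
f=grab('wrist');save(f,'w15');state()
crop(f,'c15',200,140,440,360,3.3)
```

```text
t 18.20 tcp [0.434  0.0107 0.0767] psi 95.86 xax [-0.0001  0.     -1.    ] F [-0.1628 -0.276  -0.8488] gap 0.018045880694327394
```

View pics/c15.png

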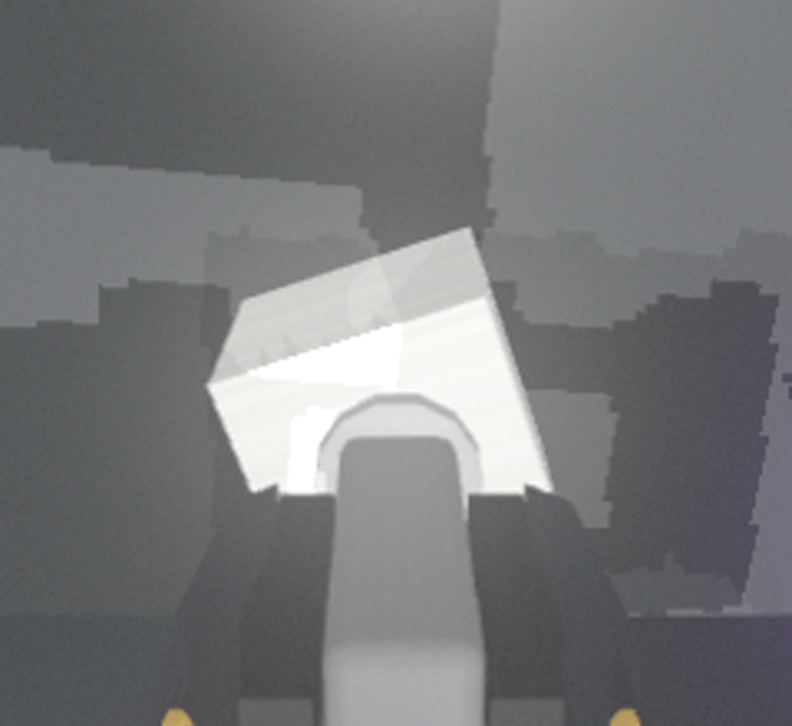

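play_rows(moves="1 0 0 0;0.5 0 0 0;0 0 0 0;0 0 0 0")

```text
clock: 18.53
eef_pos: [0.4341, 0.0107, 0.0753]
eef_rot: [0.525, -0.474, -0.525, -0.474]
ft_force: [0.6, 0.1, 0.4]
finger_gap: 0.0177
```

play_rows(moves="0 0 0 0;0 0 0 0;0 0 0 0;0 0 0 0;-15 0 0 0;-25 0 0 0;-25 0 0 0;-25 0 0 0;-20 0 0 0;0 0 0 0", jaw=60)

```text
clock: 19.37
eef_pos: [0.4372, 0.0106, 0.19]
eef_rot: [0.527, -0.472, -0.523, -0.476]
ft_force: [0.4, -0.2, -0.0]
finger_gap: 0.0528
```

Run:
```python
from h import *
f=grab('wrist');save(f,'w16');state()
g=grab('top');save(g,'top2')
a=f['frame'][100:320,200:440];a=cv2.resize(a,None,fx=1.8,fy=1.8)
b=cv2.resize(g['frame'][140:310,90:345],(480,320));a=cv2.resize(a,(349,320))
cv2.imwrite('pics/m1.png',np.hstack([b,a]))
```

```text
t 19.42 tcp [0.436  0.0107 0.1877] psi 95.86 xax [ 0.0058 -0.0002 -1.    ] F [-0.8132 -0.3246  0.1704] gap 0.05274919797537238
```

View pics/m1.png

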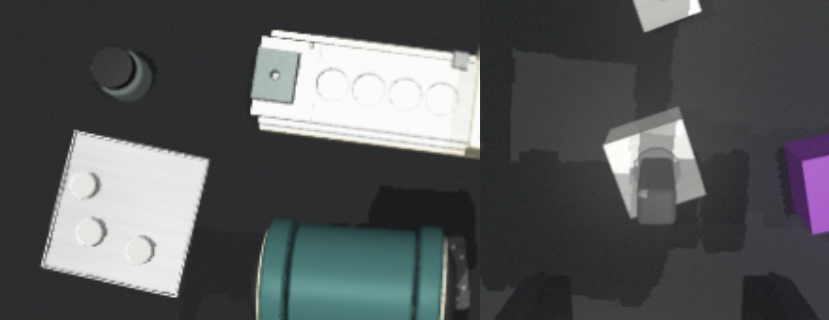

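The pin is back upright in its stand and the carrier is fully out. One dish has been knocked aside, the left one, now further left. Next I measure the seats from w11 and the dishes from the new top view.

Run:
```python
from h import *
crop(load('w11'),'c16',10,80,370,290,2.2)
crop(load('top2'),'c17',100,195,210,305,6)
```

```text
(no output)
```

View pics/c16.png

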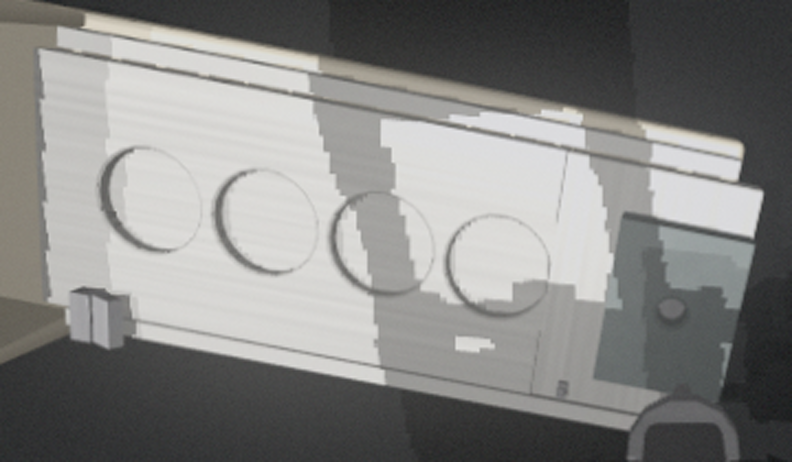

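View pics/c17.png

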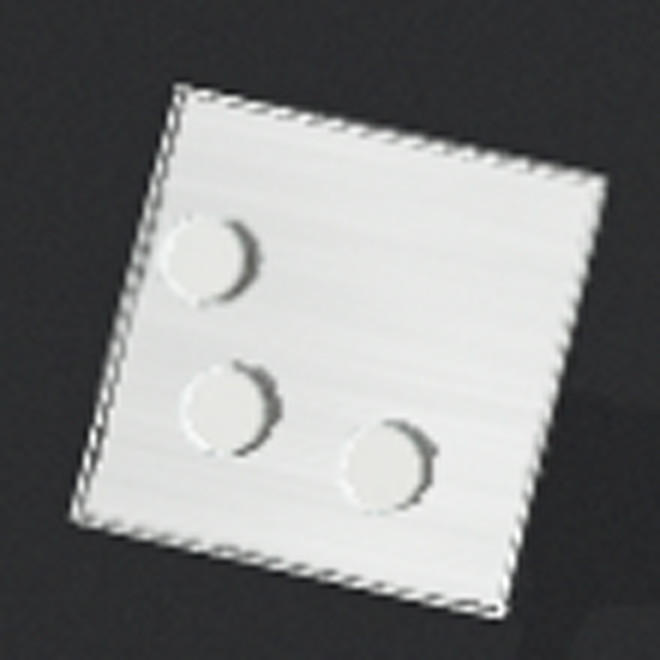

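Run:
```python
from h import *
f=load('w11');c=lambda u,v:(10+u/2.2-.27,80+v/2.2-.27)
# rim circle extents at plate top z=.040
s=atz(f,[c(499,264.5),c(384,243),c(269,221.5),c(152,199.5)],.040);print(s,np.diff(s[:,:2],axis=0),np.degrees(np.arctan2(*(s[0]-s[3])[[1,0]])))
print(atz(f,[c(671,309)],.056))
f=load('top2');c=lambda u,v:(100+u/6-.42,195+v/6-.42)
d=atz(f,[c(203,261),c(225,409),c(381,467)],.019);print(d)
```

```text
[[ 0.6692  0.0774  0.04  ]
 [ 0.665   0.0323  0.04  ]
 [ 0.6609 -0.0128  0.04  ]
 [ 0.6565 -0.0591  0.04  ]] [[-0.0041 -0.0451]
 [-0.0042 -0.0451]
 [-0.0044 -0.0463]] 84.7088329919824
[[0.6758 0.1459 0.056 ]]
[[0.5369 0.3889 0.019 ]
 [0.4785 0.3764 0.019 ]
 [0.4578 0.3127 0.019 ]]
```

Run:
```python
from h import *
plan([.455,.305,.19],-15)
```

```text
t 19.47 tcp [0.4346 0.0107 0.1858] psi 95.86 tilt -0.9999976401457842 shift mm [ -4.1551 -50.3392 290.6526] dist/41 7.089088263367557
turn rad -1.2067818141019122
```

play_rows(moves="0 -5 25 0;0 -6 33 0;0 -6 33 0;0 -6 33 0;0 -6 33 0;0 -6 33 0;0 -6 33 0;0 -6 33 0;0 -4 34 0;0 0 0 0.12;0 0 0 0.12;0 0 0 0.12", jaw=55)

```text
clock: 20.47
eef_pos: [0.4536, 0.3046, 0.1823]
eef_rot: [-0.43, 0.563, 0.431, 0.559]
ft_force: [0.2, 0.0, 0.1]
finger_gap: 0.0485
```

play_rows(moves="0 0 0 0.12;0 0 0 0.12;0 0 0 0.12;0 0 0 0.12;0 0 0 0.12;0 0 0 0.12;0 0 0 0.12;0 0 0 0.12;0 0 0 0.12;0 0 0 0.12;0 0 0 0.12;0 0 0 0.12")

```text
clock: 21.47
eef_pos: [0.4538, 0.3036, 0.1825]
eef_rot: [0.046, 0.707, -0.048, 0.704]
ft_force: [0.7, 0.3, -0.3]
finger_gap: 0.0483
```

play_rows(moves="0 0 0 0.12;0 0 0 0;0 0 0 0")

```text
clock: 21.72
eef_pos: [0.4541, 0.3038, 0.1832]
eef_rot: [0.085, 0.703, -0.087, 0.701]
ft_force: [0.0, 0.2, -0.6]
finger_gap: 0.0486
```

Run:
```python
from h import *
f=grab('wrist');save(f,'w17');plan([.4578,.3127,.10],-15)
print(proj(f,[[.4578,.3127,.019],[.4785,.3764,.019],[.5369,.3889,.019]]))
```

```text
t 21.77 tcp [0.4543 0.3039 0.1836] psi -13.96 tilt -0.999996281525879 shift mm [83.5337  9.5248  1.4466] dist/41 2.0374065695156607
turn rad 0.018123700758186482
[[324.1593 204.5881]
 [330.1137 124.706 ]
 [397.7237  90.8363]]
```

View pics/w17.png

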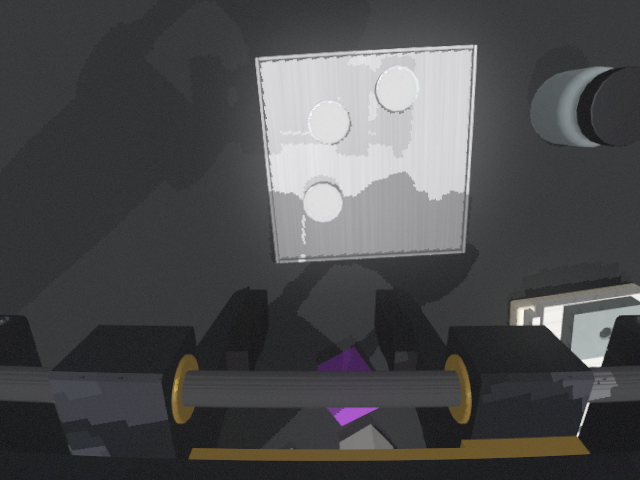

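Run:
```python
from h import *
crop(load('w17'),'c18',280,50,440,230,4)
```

```text
(no output)
```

View pics/c18.png

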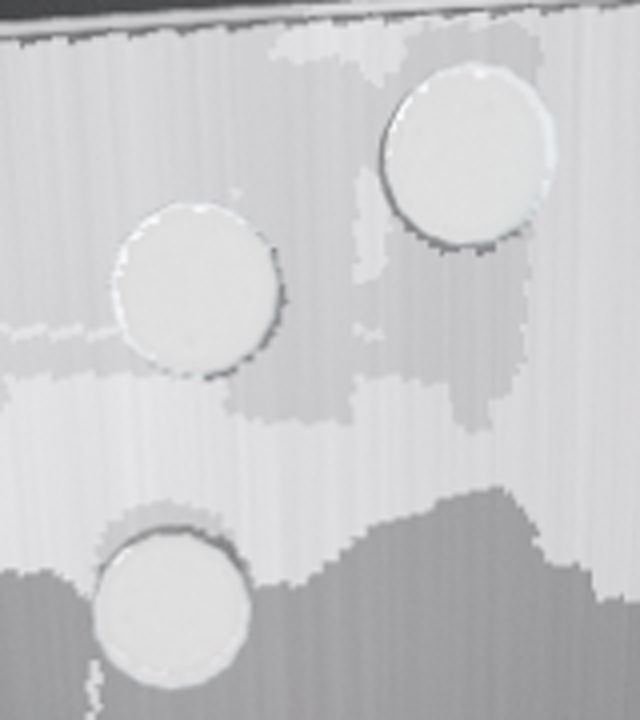

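Run:
```python
from h import *
f=load('w17');c=lambda u,v:(280+u/4-.375,50+v/4-.375)
print(atz(f,[c(172,609),c(198,290),c(470,156)],.019))
print('edges C',atz(f,[c(95,609),c(250,609)],.019))
plan([.4578,.3127,.10],-15)
```

```text
[[0.4571 0.3154 0.019 ]
 [0.4782 0.3786 0.019 ]
 [0.5367 0.3906 0.019 ]]
edges C [[0.4409 0.3194 0.019 ]
 [0.4735 0.3113 0.019 ]]
t 21.77 tcp [0.4543 0.3039 0.1836] psi -13.96 tilt -0.999996281525879 shift mm [83.5337  9.5248  1.4466] dist/41 2.0374065695156607
turn rad 0.018123700758186482
```

Run:
```python
from h import *
plan([.4573,.3145,.06],-15)
```

```text
t 21.77 tcp [0.4543 0.3039 0.1836] psi -13.96 tilt -0.999996281525879 shift mm [123.5321  11.2287   0.6036] dist/41 3.0129785037889656
turn rad 0.018123700758186482
```

play_rows(moves="15 11 1 0.018;25 0 0 0;25 0 0 0;25 0 0 0;20 0 0 0;10 0 0 0;0 0 0 0;0 0 0 0;0 0 0 0")

```text
clock: 22.52
eef_pos: [0.4598, 0.3155, 0.0665]
eef_rot: [0.094, 0.7, -0.093, 0.702]
ft_force: [0.1, -0.4, 0.8]
finger_gap: 0.0486
```

Run:
```python
from h import *
f=grab('wrist');save(f,'w18');state();plan([.4573,.3145,.013],-15)
crop(f,'c19',200,140,440,380,3)
print((proj(f,[[.4573,.3145,.019]])-[200,140])*3)
```

```text
t 22.57 tcp [0.46   0.3156 0.0669] psi -15.16 xax [ 0.0025  0.0016 -1.    ] F [-0.1577 -0.3131 -0.6456] gap 0.04850207036155529
t 22.57 tcp [0.46   0.3156 0.0669] psi -15.16 tilt -0.9999954607413172 shift mm [53.8792 -1.9163 -2.4558] dist/41 1.3141269366286024
turn rad -0.0027471899618279096
[[356.6828 394.0462]]
```

View pics/c19.png

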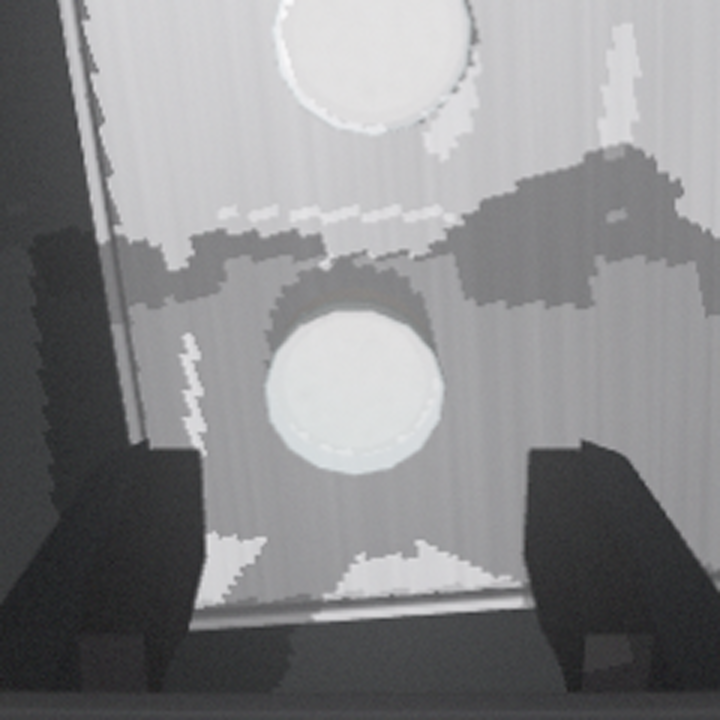

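play_rows(moves="15 -1.9 -2.5 0;15 0 0 0;12 0 0 0;8 0 0 0;4 0 0 0;0 0 0 0;0 0 0 0;0 0 0 0")

```text
clock: 23.23
eef_pos: [0.4565, 0.3141, 0.0119]
eef_rot: [0.094, 0.701, -0.093, 0.701]
ft_force: [-0.2, 0.0, -0.4]
finger_gap: 0.0484
```

Run:
```python
from h import *
f=grab('wrist');save(f,'w19');state();plan([.4573,.3145,.0125],-15)
crop(f,'c20',200,140,440,380,3)
```

```text
t 23.28 tcp [0.4566 0.3141 0.012 ] psi -15.18 xax [ 0.0013  0.0008 -1.    ] F [ 0.8677  0.9238 -0.0931] gap 0.04843183872329743
t 23.28 tcp [0.4566 0.3141 0.012 ] psi -15.18 tilt -0.9999988950527535 shift mm [-0.5     0.6006  0.5962] dist/41 0.0146481108881116
turn rad -0.003221039294477716
```

View pics/c20.png

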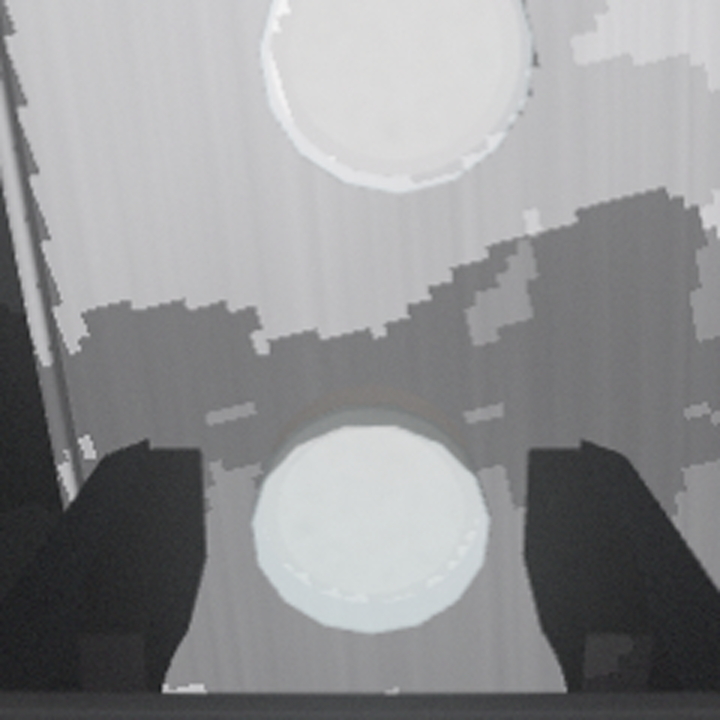

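play_rows(moves="-0.5 0.6 0.6 0;0 0 0 0;0 0 0 0", jaw=43)

```text
clock: 23.53
eef_pos: [0.457, 0.3143, 0.0122]
eef_rot: [0.094, 0.701, -0.093, 0.701]
ft_force: [0.3, -0.2, -0.6]
finger_gap: 0.0383
```

play_rows(moves="0 0 0 0;0 0 0 0;0 0 0 0;0 0 0 0", jaw=36)

```text
clock: 23.87
eef_pos: [0.4568, 0.3142, 0.012]
eef_rot: [0.094, 0.701, -0.093, 0.701]
ft_force: [0.3, -1.1, 2.1]
finger_gap: 0.0338
```

play_rows(moves="-5 0 0 0;-15 0 0 0;-25 0 0 0;-30 0 0 0;-25 0 0 0;-10 0 0 0;0 0 0 0")

```text
clock: 24.45
eef_pos: [0.4586, 0.3154, 0.125]
eef_rot: [0.095, 0.699, -0.092, 0.703]
ft_force: [0.8, 0.3, -0.2]
finger_gap: 0.0335
```

Run:
```python
from h import *
f=grab('wrist');save(f,'w20');state();plan([.6607,-.0145,.12],-5.3)
crop(f,'c21',200,140,440,380,3)
```

```text
t 24.50 tcp [0.4573 0.3146 0.1228] psi -15.18 xax [ 0.0023  0.0015 -1.    ] F [ 0.2796  0.277  -0.6512] gap 0.033795824443513714
t 24.5 tcp [0.4573 0.3146 0.1228] psi -15.18 tilt -0.9999962200641604 shift mm [   2.7749 -264.3138  282.4435] dist/41 6.888865955656389
turn rad -0.17250381754193056
```

View pics/c21.png

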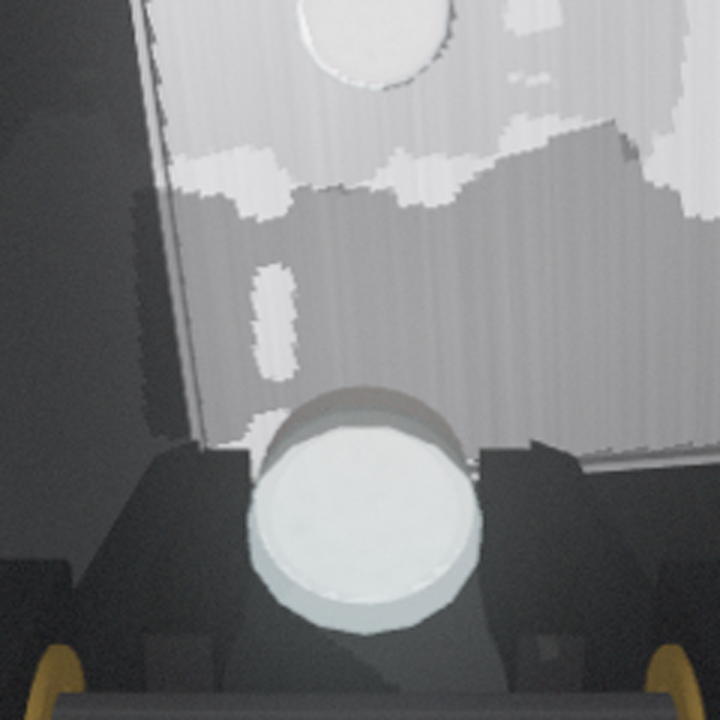

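```bash
cat >> h.py <<'E'
def held(f,dy,dz=0,ztop=-.0067):
    o=f['o'];M=R.from_quat(o['eef_rot']).as_matrix();p=np.array(o['eef_pos'])
    a=np.linspace(0,2*np.pi,73)[:-1]
    r=[]
    for zt in (ztop,ztop+.016):
        P=np.c_[np.full(72,zt),dy+.0175*np.cos(a),dz+.0175*np.sin(a)]@M.T+p
        r.append(proj(f,P))
    return r
E
python3 - <<'E'
from h import *
f=load('w20')
for dy in (-.002,0,.002):
    t,b=held(f,dy)
    q=(t-[200-.33,140-.33])*3;w=(b-[200-.33,140-.33])*3
    print(dy,'top face: l,r,top,bot',q[:,0].min(),q[:,0].max(),q[:,1].min(),q[:,1].max(),'bottom:',w[:,1].min(),w[:,1].max())
E
```

```text
-0.002 top face: l,r,top,bot 250.82130265095773 491.0840125065033 439.80937962779944 648.9629119051369 bottom: 393.60506936738614 588.5292341998559
0 top face: l,r,top,bot 250.3312891934622 491.6146789668553 426.8639736071085 637.8531258266523 bottom: 381.63906390954253 578.0963850543756
0.002 top face: l,r,top,bot 249.83851315395302 492.1482878354153 413.8050715406255 626.6460129288654 bottom: 369.5792332963848 567.5814543431925
```

play_rows(moves="0 -15 16 0;0 -22 24 0;0 -23 24 0;0 -23 24 0;0 -23 25 0;0 -23 25 0;0 -23 25 0;0 -23 25 0;0 -23 25 0;0 -23 25 0;0 -23 24 0;0 -20 20 0")

```text
clock: 25.5
eef_pos: [0.6588, -0.0166, 0.1184]
eef_rot: [0.093, 0.702, -0.094, 0.699]
ft_force: [-0.2, 0.8, -0.4]
finger_gap: 0.0337
```

play_rows(moves="0 0 0 -0.086;0 0 0 -0.086;0 0 0 0;0 0 0 0;0 0 0 0")

```text
clock: 25.92
eef_pos: [0.6584, -0.0142, 0.1199]
eef_rot: [0.033, 0.707, -0.033, 0.705]
ft_force: [-0.4, 1.2, -0.7]
finger_gap: 0.0336
```

Run:
```python
from h import *
f=grab('wrist');save(f,'w21');state();plan([.6607,-.0145,.06],-5.3)
print(proj(f,[[.669,.0767,.04],[.665,.031,.04],[.6607,-.0145,.04]]))
```

```text
t 25.97 tcp [ 0.6587 -0.0141  0.1204] psi -5.39 xax [-0.002   0.0001 -1.    ] F [-0.7924 -0.1686  0.6301] gap 0.03349232282980145
t 25.97 tcp [ 0.6587 -0.0141  0.1204] psi -5.39 tilt -0.999998010191335 shift mm [60.4145 -0.1694  2.1134] dist/41 1.4735256074848
turn rad -0.0016105533056107303
[[325.8125 102.1113]
 [326.1255 180.2165]
 [325.9025 249.3297]]
```

View pics/w21.png

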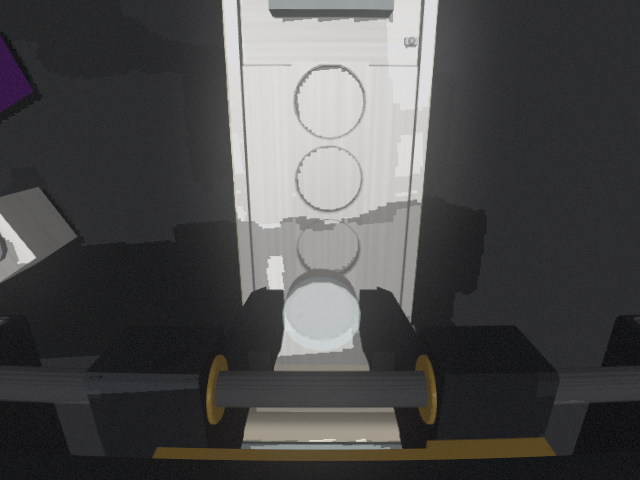

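Run:
```python
from h import *
crop(load('w21'),'c22',270,50,390,360,2.5)
crop(load('top2'),'c23',215,150,345,235,6)
```

```text
(no output)
```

View pics/c22.png

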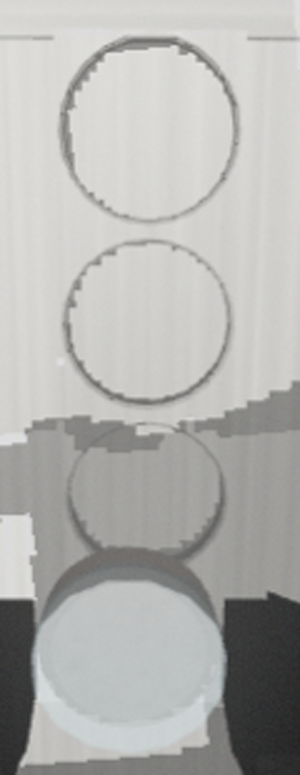

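View pics/c23.png

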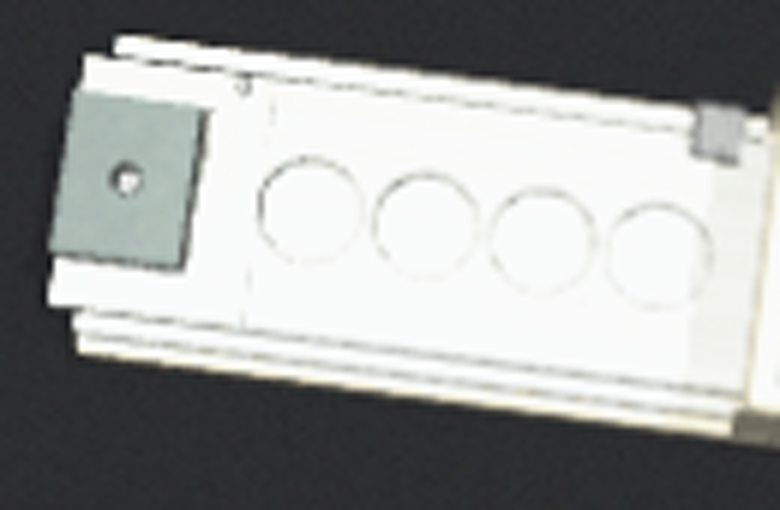

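Run:
```python
from h import *
f=load('w21');c=lambda u,v:(270+u/2.5-.3,50+v/2.5-.3)
s=atz(f,[c(149.5,129),c(148,322),c(147,491)],.040);print('wrist',s)
print('top',atz(load('top2'),[(215+u/6-.42,150+v/6-.42) for u,v in [(310,211),(427,227),(543,242),(660,256)]],.040))
for dy in (-.001,0,.001):
    t,b=held(f,dy);q=(t-[269.7,49.7])*2.5;w=(b-[269.7,49.7])*2.5
    print(dy,q.min(0),q.max(0),w.min(0))
```

```text
wrist [[ 0.6712  0.0769  0.04  ]
 [ 0.6668  0.0319  0.04  ]
 [ 0.6626 -0.0124  0.04  ]]
top [[ 0.671   0.0748  0.04  ]
 [ 0.6661  0.0287  0.04  ]
 [ 0.6617 -0.0169  0.04  ]
 [ 0.6578 -0.063   0.04  ]]
-0.001 [ 32.2793 586.7689] [232.8549 761.7048] [ 40.542  548.6111]
0 [ 32.0716 581.3669] [233.073  757.0689] [ 40.3706 543.6185]
0.001 [ 31.8634 575.9413] [233.2918 752.4128] [ 40.1987 538.6064]
```

Run:
```python
from h import *
plan([.662,-.0138,.058],-5.3)
```

```text
t 25.97 tcp [ 0.6587 -0.0141  0.1204] psi -5.39 tilt -0.999998010191335 shift mm [62.412   0.6498  3.3458] dist/41 1.522244439651848
turn rad -0.0016105533056107303
```

play_rows(moves="10 0.6 3 0;15 0 0 0;15 0 0 0;12 0 0 0;8 0 0 0;0 0 0 0;0 0 0 0;0 0 0 0")

```text
clock: 26.63
eef_pos: [0.6633, -0.0142, 0.0623]
eef_rot: [0.033, 0.706, -0.033, 0.707]
ft_force: [-0.1, -0.1, -0.3]
finger_gap: 0.0341
```

Run:
```python
from h import *
f=grab('wrist');save(f,'w22');plan([.662,-.0138,.0423],-5.3)
crop(f,'c24',220,150,440,370,3)
s=np.array([.662,-.0138,.040]);a=np.linspace(0,6.28,60)
print((proj(f,s+np.c_[.0205*np.cos(a),.0205*np.sin(a),0*a])-[219.67,149.67])[::5]*3)
```

```text
t 26.68 tcp [ 0.6636 -0.0143  0.0627] psi -5.33 tilt -0.9999983782882407 shift mm [20.4061  0.3077 -1.6266] dist/41 0.49770914574839215
turn rad -0.0005540210312810903
[[421.0253 405.208 ]
 [400.359  350.3278]
 [350.5023 312.389 ]
 [285.5423 303.4474]
 [225.1523 326.4606]
 [187.2859 373.9237]
 [181.8789 431.2176]
 [208.7669 482.2222]
 [259.4724 513.9581]
 [320.5168 518.9877]
 [376.5567 496.1821]
 [413.1388 450.7888]]
```

View pics/c24.png

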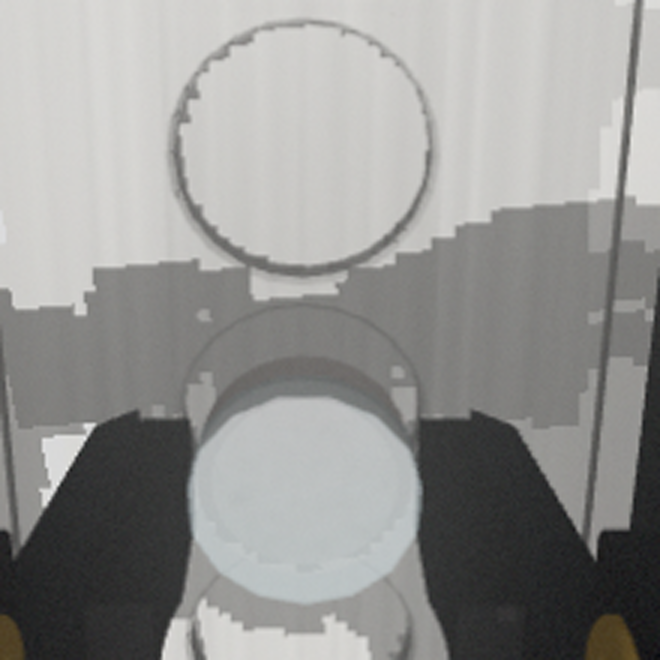

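play_rows(moves="4 0.3 -1.6 0;5 0 0 0;4 0 0 0;0 0 0 0;0 0 0 0;0 0 0 0")

```text
clock: 27.18
eef_pos: [0.661, -0.0138, 0.0486]
eef_rot: [0.033, 0.706, -0.033, 0.706]
ft_force: [-0.4, 0.8, -0.6]
finger_gap: 0.0339
```

Run:
```python
from h import *
f=grab('wrist');save(f,'w23');state();plan([.662,-.0138,.0423],-5.3)
crop(f,'c25',220,150,440,370,3)
```

```text
t 27.23 tcp [ 0.6612 -0.0138  0.0487] psi -5.33 xax [ 0.0001 -0.     -1.    ] F [ 0.5175 -0.7524  0.087 ] gap 0.03398131605120175
t 27.23 tcp [ 0.6612 -0.0138  0.0487] psi -5.33 tilt -0.9999999953666433 shift mm [6.4455 0.0963 0.8214] dist/41 0.15720806073205953
turn rad -0.0005333506951131935
```

View pics/c25.png

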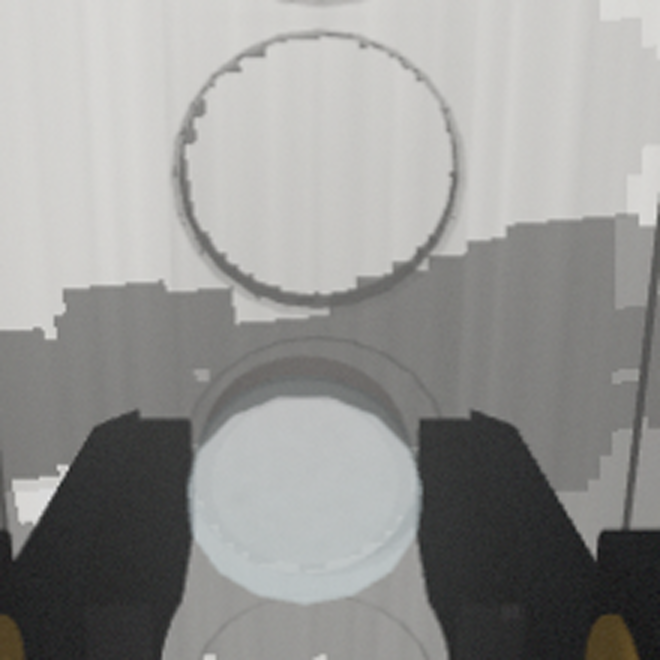

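play_rows(moves="2 0 1.6 0;2 0 0 0;1.5 0 0 0;0 0 0 0;0 0 0 0;0 0 0 0")

```text
clock: 27.73
eef_pos: [0.6627, -0.014, 0.0432]
eef_rot: [0.033, 0.706, -0.033, 0.706]
ft_force: [0.4, -0.5, -0.2]
finger_gap: 0.0339
```

Run:
```python
from h import *
f=grab('wrist');save(f,'w24');state();plan([.662,-.0138,.0423],-5.3)
crop(f,'c26',220,150,440,370,3)
```

```text
t 27.78 tcp [ 0.6627 -0.0139  0.0432] psi -5.33 xax [-0. -0. -1.] F [ 0.0156  0.5393 -0.7908] gap 0.033545156826032964
t 27.78 tcp [ 0.6627 -0.0139  0.0432] psi -5.33 tilt -0.9999999993591168 shift mm [ 0.9062  0.0457 -0.6903] dist/41 0.022103235299245287
turn rad -0.0004511983051430957
```

View pics/c26.png

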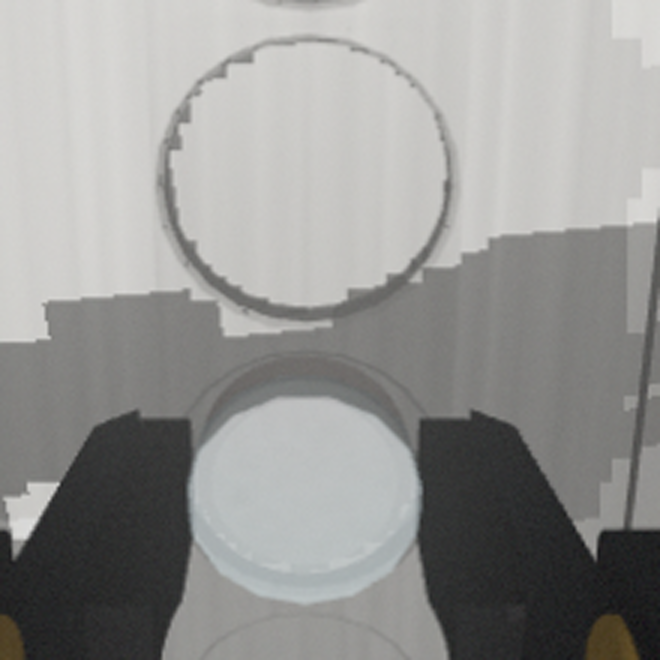

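play_rows(moves="0.8 0 0 0;0 0 0 0;0 0 0 0")

```text
clock: 28.03
eef_pos: [0.6627, -0.0139, 0.0424]
eef_rot: [0.033, 0.706, -0.033, 0.706]
ft_force: [-0.1, 0.7, -0.6]
finger_gap: 0.0335
```

play_rows(moves="0 0 0 0;0 0 0 0;0 0 0 0;-5 0 0 0;-15 0 0 0;-25 0 0 0;-30 0 0 0;-10 0 0 0;0 0 0 0", jaw=52)

```text
clock: 28.78
eef_pos: [0.6662, -0.0141, 0.133]
eef_rot: [0.033, 0.703, -0.033, 0.71]
ft_force: [1.1, -0.1, 0.1]
finger_gap: 0.0457
```

Run:
```python
from h import *
f=grab('wrist');save(f,'w25');state();plan([.4784,.3780,.13],-60)
crop(f,'c27',220,150,440,370,3)
```

```text
t 28.83 tcp [ 0.6645 -0.014   0.1302] psi -5.33 xax [ 0.0053 -0.0003 -1.    ] F [ 1.326   0.4615 -0.5714] gap 0.04641903538281414
t 28.83 tcp [ 0.6645 -0.014   0.1302] psi -5.33 tilt -0.9999861536742412 shift mm [  -0.849   373.0662 -221.6737] dist/41 9.099176193633857
turn rad 0.9542111847768239
```

View pics/c27.png

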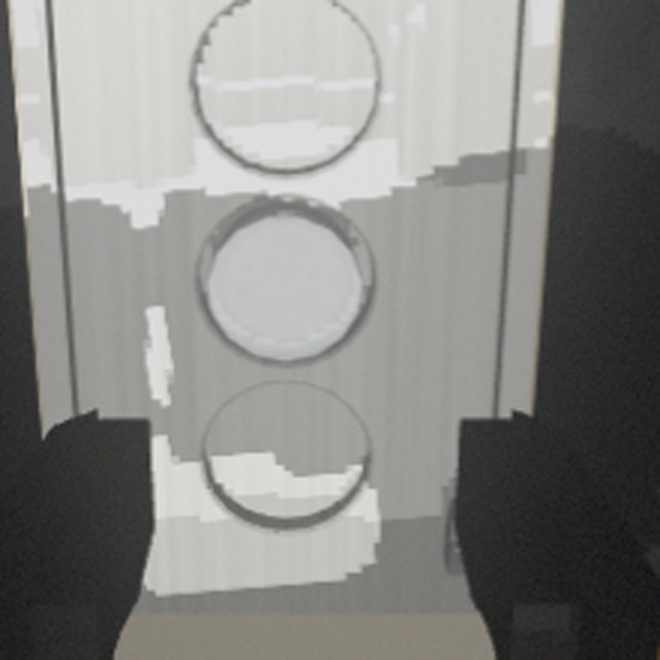

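play_rows(moves="0 20 -12 0;0 29 -17 0;0 30 -18 0;0 30 -18 0;0 30 -18 0;0 30 -18 0;0 30 -18 0;0 30 -18 0;0 30 -18 0;0 30 -18 0;0 30 -18 0;0 30 -18 0")

```text
clock: 29.83
eef_pos: [0.4847, 0.3535, 0.1251]
eef_rot: [0.032, 0.707, -0.034, 0.705]
ft_force: [0.4, 0.4, 0.2]
finger_gap: 0.046
```

play_rows(moves="0 23 -13 0;0 0 0 0.119;0 0 0 0.119;0 0 0 0.119;0 0 0 0.119;0 0 0 0.119;0 0 0 0.119;0 0 0 0.119;0 0 0 0.119;0 0 0 0;0 0 0 0")

```text
clock: 30.75
eef_pos: [0.4752, 0.3764, 0.1256]
eef_rot: [0.351, 0.614, -0.353, 0.613]
ft_force: [-0.3, -0.7, 0.3]
finger_gap: 0.0457
```

Run:
```python
from h import *
f=grab('wrist');save(f,'w26');plan([.4784,.3780,.06],-60)
print(proj(f,[[.4784,.378,.019],[.5367,.3906,.019]]))
```

```text
t 30.8 tcp [0.4754 0.3765 0.1259] psi -59.69 tilt -0.9999969754922371 shift mm [65.9067  3.5449  0.1766] dist/41 1.6074815174472086
turn rad 0.00541589254994707
[[323.5494 229.871 ]
 [351.0935 149.9429]]
```

View pics/w26.png

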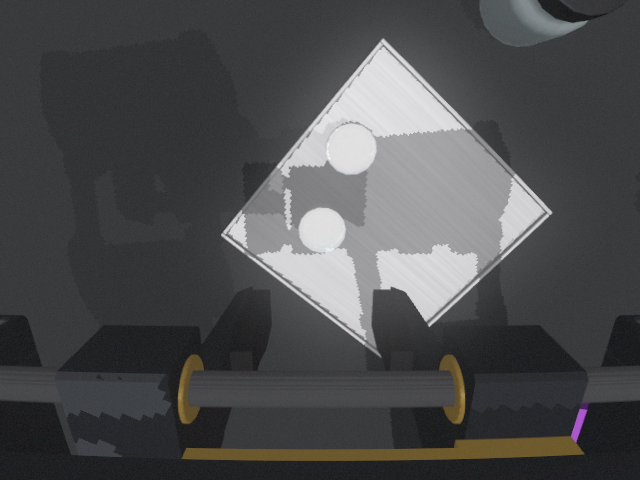

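play_rows(moves="15 3.5 0.2 0;20 0 0 0;20 0 0 0;15 0 0 0;0 0 0 0;0 0 0 0;0 0 0 0", jaw=55)

```text
clock: 31.38
eef_pos: [0.4797, 0.3789, 0.058]
eef_rot: [0.353, 0.613, -0.352, 0.613]
ft_force: [0.2, -0.0, 0.7]
finger_gap: 0.0485
```

Run:
```python
from h import *
f=grab('wrist');save(f,'w27');plan([.4784,.3780,.0125],-60)
crop(f,'c28',200,140,440,380,3)
print((proj(f,[[.4784,.378,.019]])-[200,140])*3)
```

```text
t 31.43 tcp [0.4801 0.3793 0.0586] psi -59.83 tilt -0.9999979796415002 shift mm [46.1232 -2.2178  0.2414] dist/41 1.124955082137363
turn rad 0.0030435184402276857
[[373.1753 407.7592]]
```

View pics/c28.png

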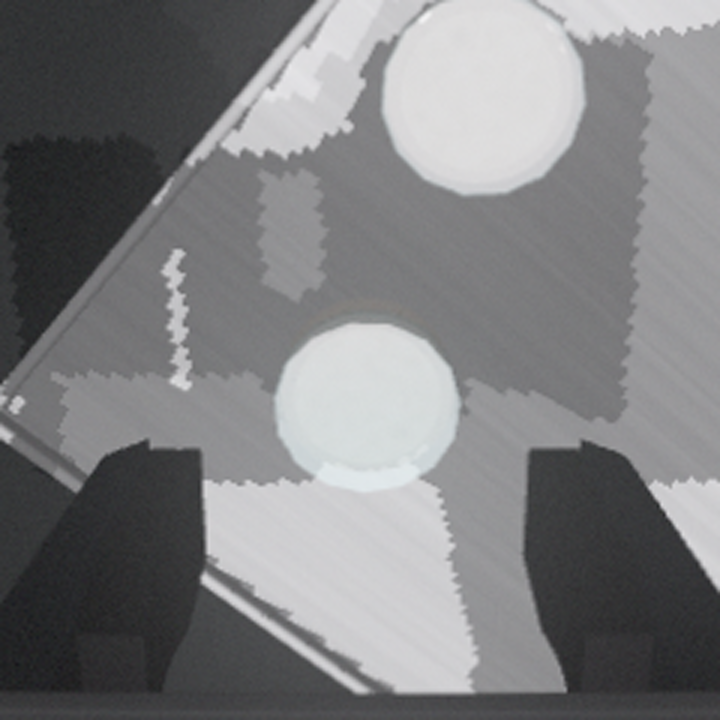

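play_rows(moves="12 -1.6 0.2 0;12 0 0 0;10 0 0 0;7 0 0 0;4.5 0 0 0;0 0 0 0;0 0 0 0;0 0 0 0")

```text
clock: 32.1
eef_pos: [0.4783, 0.3779, 0.0121]
eef_rot: [0.353, 0.613, -0.353, 0.613]
ft_force: [0.6, 1.1, 0.7]
finger_gap: 0.0486
```

play_rows(moves="0 0 0 0;0 0 0 0;0 0 0 0", jaw=43)

```text
clock: 32.35
eef_pos: [0.4784, 0.3779, 0.0124]
eef_rot: [0.353, 0.613, -0.353, 0.613]
ft_force: [0.4, 0.8, 0.6]
finger_gap: 0.0376
```

Run:
```python
from h import *
f=grab('wrist');save(f,'w28');plan([.4784,.3780,.0123],-60)
crop(f,'c29',200,140,440,380,2.5)
```

```text
t 32.4 tcp [0.4783 0.3779 0.0123] psi -59.87 tilt -0.9999997189331219 shift mm [ 0.0332  0.1663 -0.0569] dist/41 0.004057229400974874
turn rad 0.0021957968399058734
```

View pics/c29.png

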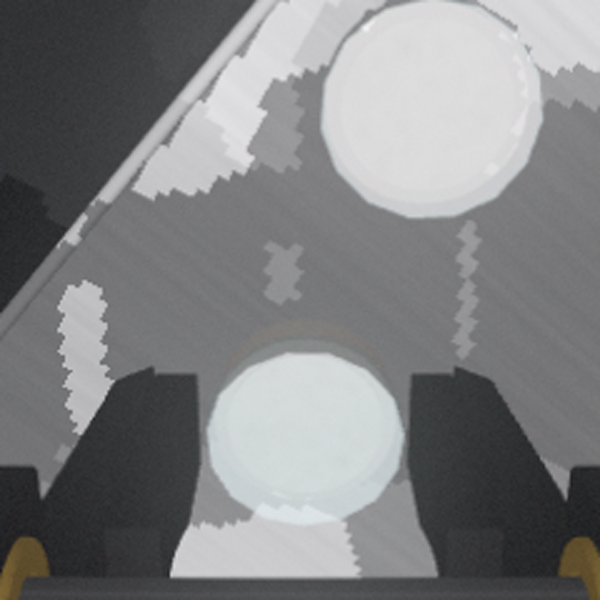

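play_rows(moves="0 0 0 0;0 0 0 0;0 0 0 0;0 0 0 0;-5 0 0 0;-15 0 0 0;-25 0 0 0;-30 0 0 0;-25 0 0 0;-10 0 0 0;0 0 0 0", jaw=36)

```text
clock: 33.32
eef_pos: [0.48, 0.3791, 0.1255]
eef_rot: [0.355, 0.612, -0.351, 0.614]
ft_force: [0.8, 0.8, 0.1]
finger_gap: 0.0335
```

Run:
```python
from h import *
state();plan([.6669,.0319,.12],-5.3)
```

```text
t 33.32 tcp [0.48   0.3791 0.1255] psi -59.87 xax [ 0.0053  0.0039 -1.    ] F [0.7713 0.7893 0.077 ] gap 0.033525781243128355
t 33.32 tcp [0.48   0.3791 0.1255] psi -59.87 tilt -0.9999784592327777 shift mm [  5.1604 -12.6952 394.1325] dist/41 9.612987159200781
turn rad -0.9524853204032778
```

play_rows(moves="0 -1 20 0;0 -1 30 0;0 -1 35 0;0 -1 35 0;0 -1 35 0;0 -1 35 0;0 -1 35 0;0 -1 35 0;0 -1 35 0;0 -1 35 0;0 -1 34 0;0 -1 30 0")

```text
clock: 34.32
eef_pos: [0.6647, 0.0287, 0.1191]
eef_rot: [0.352, 0.614, -0.354, 0.612]
ft_force: [-0.4, -0.1, -0.3]
finger_gap: 0.0338
```

play_rows(moves="0 0 0 -0.119;0 0 0 -0.119;0 0 0 -0.119;0 0 0 -0.119;0 0 0 -0.119;0 0 0 -0.119;0 0 0 -0.119;0 0 0 -0.119;0 0 0 0;0 0 0 0")

```text
clock: 35.15
eef_pos: [0.6641, 0.0309, 0.1197]
eef_rot: [0.034, 0.707, -0.034, 0.705]
ft_force: [0.3, -0.2, -1.3]
finger_gap: 0.0336
```

Run:
```python
from h import *
state();plan([.6669,.0319,.05],-5.3)
```

```text
t 35.15 tcp [0.6641 0.0309 0.1197] psi -5.52 xax [-0.0032  0.     -1.    ] F [ 0.2989 -0.1569 -1.2903] gap 0.033576898986500826
t 35.15 tcp [0.6641 0.0309 0.1197] psi -5.52 tilt -0.9999947992471037 shift mm [69.6971  1.2975  2.8793] dist/41 1.6999295838134172
turn rad -0.0038169760668067044
```

play_rows(moves="10 1 1 -0.004;15 0 0 0;15 0 0 0;15 0 0 0;10 0 0 0;5 0 0 0;0 0 0 0;0 0 0 0;0 0 0 0")

```text
clock: 35.9
eef_pos: [0.6673, 0.0318, 0.0527]
eef_rot: [0.032, 0.706, -0.032, 0.707]
ft_force: [0.2, 0.6, -0.7]
finger_gap: 0.0337
```

Run:
```python
from h import *
f=grab('wrist');save(f,'w29');state();plan([.6669,.0319,.0424],-5.3)
crop(f,'c30',220,150,440,370,3)
```

```text
t 35.95 tcp [0.6674 0.0318 0.053 ] psi -5.11 xax [ 0.002  0.    -1.   ] F [-0.2163  0.7568  1.0483] gap 0.03367805147250811
t 35.95 tcp [0.6674 0.0318 0.053 ] psi -5.11 tilt -0.9999980777772194 shift mm [10.6392  0.0692 -0.5668] dist/41 0.2594920745443811
turn rad 0.0033590416677930428
```

View pics/c30.png

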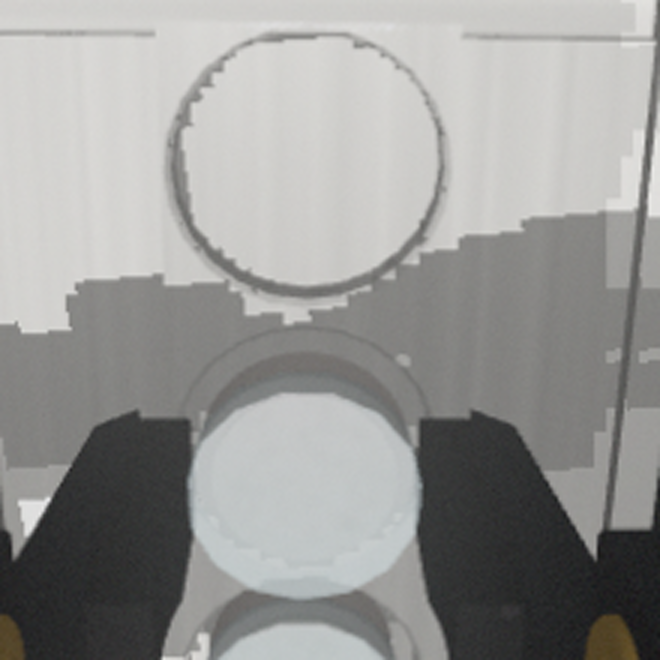

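play_rows(moves="3 -0.5 0 0;3 0 0 0;3 0 0 0;0 0 0 0;0 0 0 0;0 0 0 0")

```text
clock: 36.45
eef_pos: [0.6663, 0.0313, 0.0428]
eef_rot: [0.031, 0.706, -0.031, 0.706]
ft_force: [0.1, 1.3, -1.3]
finger_gap: 0.0336
```

Run:
```python
from h import *
f=grab('wrist');save(f,'w30');state();plan([.6669,.0315,.0424],-5.3)
crop(f,'c31',220,150,440,370,3)
```

```text
t 36.50 tcp [0.6664 0.0313 0.0429] psi -5.10 xax [-0.0001 -0.     -1.    ] F [-0.4678 -0.48   -0.1304] gap 0.03308070534838631
t 36.5 tcp [0.6664 0.0313 0.0429] psi -5.1 tilt -0.9999999953765539 shift mm [0.5009 0.2606 0.4618] dist/41 0.01221596248982226
turn rad 0.003494963223726136
```

View pics/c31.png

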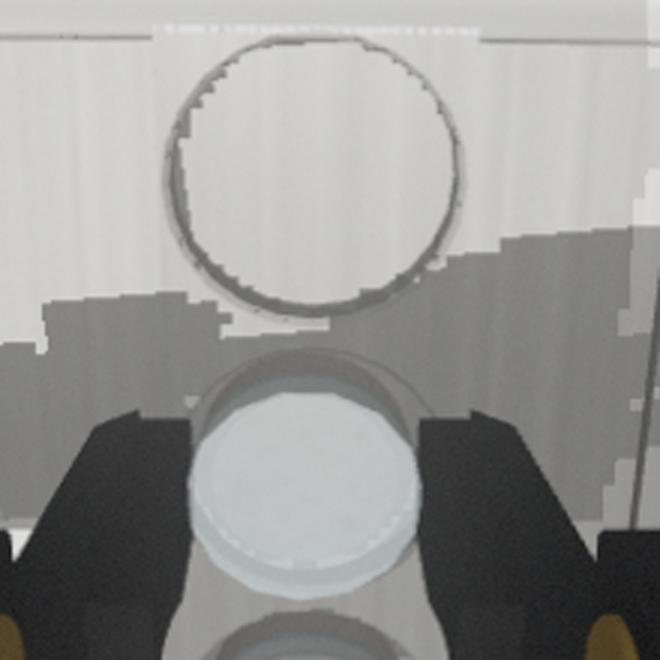

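In the recess. I'll centre it slightly and release.

play_rows(moves="0.5 0.2 0.6 0;0 0 0 0;0 0 0 0")

```text
clock: 36.75
eef_pos: [0.6671, 0.0314, 0.0424]
eef_rot: [0.031, 0.706, -0.031, 0.706]
ft_force: [-0.4, 0.6, 0.2]
finger_gap: 0.0336
```

play_rows(moves="0 0 0 0;0 0 0 0;0 0 0 0;-5 0 0 0;-15 0 0 0;-25 0 0 0;-30 0 0 0;-10 0 0 0;0 0 0 0", jaw=52)

```text
clock: 37.5
eef_pos: [0.6705, 0.0315, 0.1331]
eef_rot: [0.032, 0.703, -0.031, 0.71]
ft_force: [-0.5, -0.2, 0.6]
finger_gap: 0.0458
```

Run:
```python
from h import *
f=grab('wrist');save(f,'w31');state();plan([.5367,.3895,.13],-10)
crop(f,'c32',220,150,440,370,2)
```

```text
t 37.55 tcp [0.6689 0.0315 0.1303] psi -5.10 xax [ 0.0053  0.0001 -1.    ] F [ 0.2101  0.3226 -0.0929] gap 0.04578852879942768
t 37.55 tcp [0.6689 0.0315 0.1303] psi -5.1 tilt -0.9999857529779547 shift mm [  -0.378   344.8709 -163.4641] dist/41 8.411485382949882
turn rad 0.08556980775694213
```

View pics/c32.png

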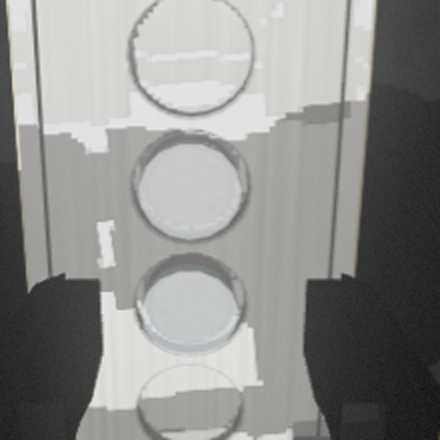

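Run:
```python
from h import *
print('jar cap', atz(load('top0'),[(149.5,175.5)],.075)); print(atz(load('w17'),[(618,105)],.075))
plan([.5367,.3895,.13],-60)
```

```text
jar cap [[0.6774 0.3403 0.075 ]]
[[0.6711 0.3459 0.075 ]]
t 37.55 tcp [0.6689 0.0315 0.1303] psi -5.1 tilt -0.9999857529779547 shift mm [  -0.378   344.8709 -163.4641] dist/41 8.411485382949882
turn rad 0.9582344337541071
```

play_rows(moves="0 20 -10 0;0 29 -14 0;0 30 -14 0;0 30 -14 0;0 30 -14 0;0 30 -14 0;0 30 -14 0;0 30 -14 0;0 30 -14 0;0 30 -14 0;0 30 -14 0;0 26 -13 0")

```text
clock: 38.55
eef_pos: [0.5332, 0.3906, 0.1249]
eef_rot: [0.031, 0.707, -0.032, 0.705]
ft_force: [0.3, -0.6, -0.8]
finger_gap: 0.0459
```

play_rows(moves="0 0 0 0.12;0 0 0 0.12;0 0 0 0.12;0 0 0 0.12;0 0 0 0.12;0 0 0 0.12;0 0 0 0.12;0 0 0 0.118;0 0 0 0;0 0 0 0")

```text
clock: 39.38
eef_pos: [0.5344, 0.3888, 0.1254]
eef_rot: [0.352, 0.613, -0.353, 0.613]
ft_force: [-0.2, -0.0, 0.6]
finger_gap: 0.0457
```

Run:
```python
from h import *
f=grab('wrist');save(f,'w32');plan([.5367,.3900,.06],-60)
print((proj(f,[[.5367,.390,.019]])-[200,80])*3)
crop(f,'c33',200,80,440,320,3)
```

```text
t 39.43 tcp [0.5346 0.389  0.1258] psi -59.8 tilt -0.9999968462947454 shift mm [65.7966  2.5288  0.1728] dist/41 1.6047948681237003
turn rad 0.003413247118702867
[[370.5884 453.7486]]
```

View pics/c33.png

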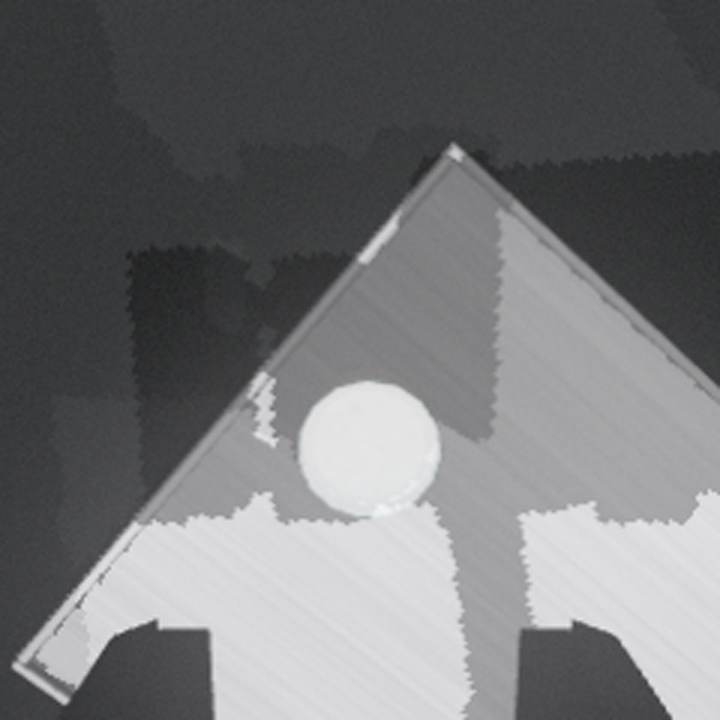

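play_rows(moves="15 2.5 0.2 0;20 0 0 0;20 0 0 0;20 0 0 0;12 -1.3 0.2 0;10 0 0 0;8 0 0 0;4 0 0 0;2 0 0 0;0 0 0 0;0 0 0 0;0 0 0 0")

```text
clock: 40.43
eef_pos: [0.5374, 0.3903, 0.0175]
eef_rot: [0.354, 0.612, -0.353, 0.613]
ft_force: [0.1, -0.4, -0.3]
finger_gap: 0.0459
```

Run:
```python
from h import *
f=grab('wrist');save(f,'w33');state();plan([.5367,.3902,.0128],-60)
crop(f,'c34',200,140,440,380,3)
```

```text
t 40.48 tcp [0.5373 0.3903 0.0175] psi -59.98 xax [ 0.0016  0.001  -1.    ] F [-0.5791  0.3086 -0.0261] gap 0.04582003030511445
t 40.48 tcp [0.5373 0.3903 0.0175] psi -59.98 tilt -0.9999982392226423 shift mm [ 4.7069 -0.5721 -0.2299] dist/41 0.11480156067103829
turn rad 0.00029907814898692445
```

View pics/c34.png

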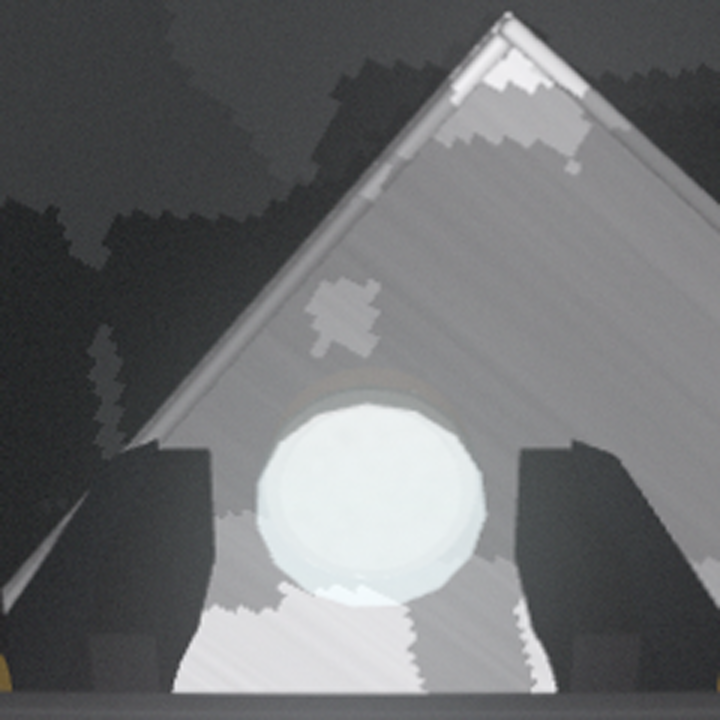

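play_rows(moves="2 0.3 0 0;2.5 0 0 0;0 0 0 0;0 0 0 0")

```text
clock: 40.82
eef_pos: [0.5367, 0.3898, 0.0117]
eef_rot: [0.353, 0.612, -0.354, 0.612]
ft_force: [-0.0, -0.0, -0.6]
finger_gap: 0.046
```

play_rows(moves="0 0 0 0;0 0 0 0;0 0 0 0", jaw=43)

```text
clock: 41.07
eef_pos: [0.5369, 0.39, 0.0119]
eef_rot: [0.354, 0.612, -0.353, 0.612]
ft_force: [-0.5, 0.1, 0.7]
finger_gap: 0.0377
```

play_rows(moves="0 0 0 0;0 0 0 0;0 0 0 0;0 0 0 0", jaw=36)

```text
clock: 41.4
eef_pos: [0.5369, 0.39, 0.012]
eef_rot: [0.354, 0.612, -0.353, 0.612]
ft_force: [0.4, -0.2, 0.1]
finger_gap: 0.0341
```

Run:
```python
from h import *
f=grab('wrist');save(f,'w34');state()
crop(f,'c35',200,140,440,380,2)
for dy in (0,.001,.002):
    t,b=held(f,dy);q=(t-[200,140])*2;print(q.min(0),q.max(0))
```

```text
t 41.45 tcp [0.5369 0.39   0.012 ] psi -59.99 xax [ 0.0001  0.     -1.    ] F [ 0.4182 -0.1201 -0.3711] gap 0.03398135913955683
[169.5129 279.3707] [330.7864 420.7893]
[169.3559 275.0044] [330.9716 417.0412]
[169.1985 270.619 ] [331.1573 413.2767]
```

View pics/c35.png

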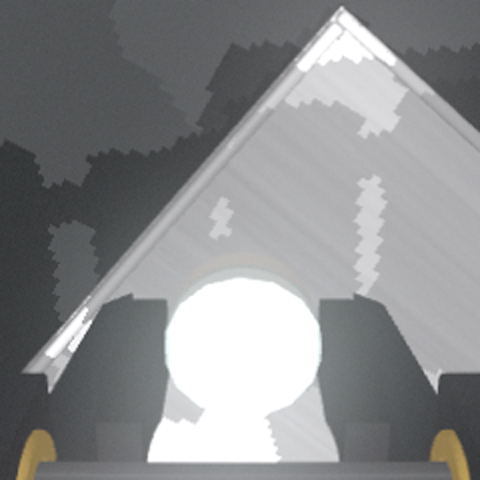

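play_rows(moves="-5 0 0 0;-15 0 0 0;-25 0 0 0;-30 0 0 0;-25 0 0 0;-10 0 0 0;0 0 0 0")

```text
clock: 42.03
eef_pos: [0.5394, 0.3917, 0.1271]
eef_rot: [0.356, 0.611, -0.351, 0.614]
ft_force: [0.2, 0.4, 0.5]
finger_gap: 0.0335
```

Run:
```python
from h import *
state();plan([.6712,.0771,.12],-5.3)
```

```text
t 42.03 tcp [0.5394 0.3917 0.1271] psi -59.99 xax [ 0.007   0.0047 -1.    ] F [0.2363 0.3601 0.5325] gap 0.03349457827302767
t 42.03 tcp [0.5394 0.3917 0.1271] psi -59.99 tilt -0.9999646609948699 shift mm [  6.5634 -43.2551 338.3187] dist/41 8.251675141539305
turn rad -0.954507887639645
```

play_rows(moves="0 -3 20 0;0 -4 27 0;0 -4 30 0;0 -4 30 0;0 -4 30 0;0 -4 30 0;0 -4 30 0;0 -4 30 0;0 -4 30 0;0 -4 30 0;0 -4 28 0;0 -2 25 0")

```text
clock: 43.03
eef_pos: [0.667, 0.071, 0.1198]
eef_rot: [0.353, 0.613, -0.354, 0.611]
ft_force: [0.5, 0.8, -0.2]
finger_gap: 0.0337
```

play_rows(moves="0 0 0 -0.119;0 0 0 -0.119;0 0 0 -0.119;0 0 0 -0.119;0 0 0 -0.119;0 0 0 -0.119;0 0 0 -0.12;0 0 0 -0.12;0 0 0 0;0 0 0 0;0 0 0 0")

```text
clock: 43.95
eef_pos: [0.6673, 0.073, 0.1208]
eef_rot: [0.034, 0.707, -0.034, 0.706]
ft_force: [-0.2, 0.8, 0.4]
finger_gap: 0.0333
```

Run:
```python
from h import *
state();plan([.6712,.0771,.053],-5.3)
```

```text
t 43.95 tcp [0.6673 0.073  0.1208] psi -5.50 xax [-0.0017 -0.0001 -1.    ] F [-0.1538  0.7746  0.4037] gap 0.03327450692107359
t 43.95 tcp [0.6673 0.073  0.1208] psi -5.5 tilt -0.9999985198272199 shift mm [67.7952  4.4783  3.6301] dist/41 1.6535409409773043
turn rad -0.003433923259277223
```

play_rows(moves="10 4.2 2.5 -0.003;15 0 0 0;15 0 0 0;15 0 0 0;8 0 0 0;4 0 0 0;0 0 0 0;0 0 0 0;0 0 0 0")

```text
clock: 44.7
eef_pos: [0.6716, 0.077, 0.0558]
eef_rot: [0.032, 0.706, -0.032, 0.707]
ft_force: [0.0, -0.3, 0.3]
finger_gap: 0.0336
```

Run:
```python
from h import *
f=grab('wrist');save(f,'w35');state();plan([.6712,.0771,.0424],-5.3)
crop(f,'c36',220,150,440,370,3)
```

```text
t 44.75 tcp [0.6718 0.077  0.0561] psi -5.16 xax [ 0.002   0.0001 -1.    ] F [-0.5967 -0.2272  0.1099] gap 0.03357122525518064
t 44.75 tcp [0.6718 0.077  0.0561] psi -5.16 tilt -0.9999980004004065 shift mm [13.6543  0.0192 -0.606 ] dist/41 0.3330321135504641
turn rad 0.002411058154024429
```

View pics/c36.png

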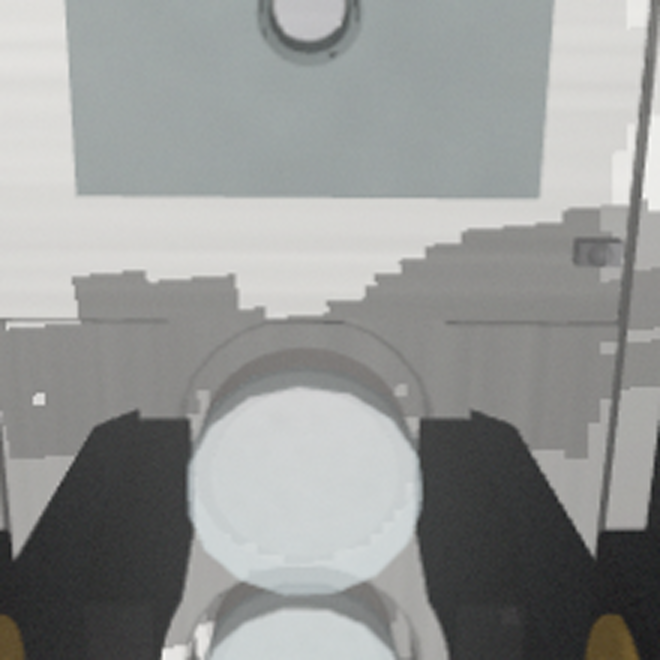

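play_rows(moves="4 -0.5 0 0;4 0 0 0;3.5 0 0 0;1.5 0 0 0;0 0 0 0;0 0 0 0;0 0 0 0")

```text
clock: 45.33
eef_pos: [0.6706, 0.0764, 0.0419]
eef_rot: [0.032, 0.707, -0.032, 0.706]
ft_force: [-1.8, -0.1, 1.3]
finger_gap: 0.0332
```

Run:
```python
from h import *
f=grab('wrist');save(f,'w36');state();plan([.6712,.0768,.0422],-5.3)
crop(f,'c37',220,150,440,370,3)
```

```text
t 45.38 tcp [0.6706 0.0764 0.0419] psi -5.16 xax [-0.0004 -0.0001 -1.    ] F [-0.7963 -0.4623  1.4746] gap 0.033758565424104686
t 45.38 tcp [0.6706 0.0764 0.0419] psi -5.16 tilt -0.999999903354029 shift mm [-0.2892  0.4064  0.5744] dist/41 0.014008755668625125
turn rad 0.002489290179207006
```

View pics/c37.png

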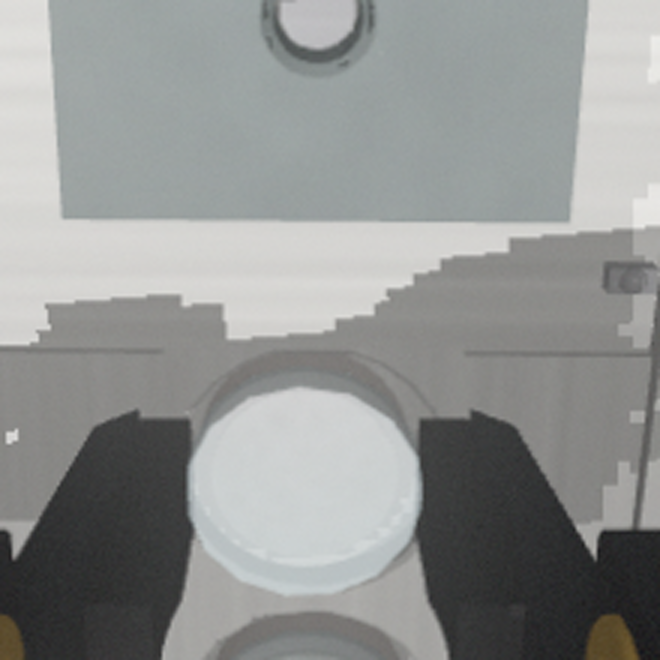

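play_rows(moves="-0.2 -0.4 0.8 0;0 0 0 0;0 0 0 0")

```text
clock: 45.63
eef_pos: [0.6718, 0.076, 0.042]
eef_rot: [0.032, 0.706, -0.032, 0.707]
ft_force: [0.7, 0.1, 0.5]
finger_gap: 0.0338
```

play_rows(moves="0 0 0 0;0 0 0 0;0 0 0 0;-5 0 0 0;-15 0 0 0;-25 0 0 0;-30 0 0 0;-30 0 0 0;-10 0 0 0;0 0 0 0", jaw=52)

```text
clock: 46.47
eef_pos: [0.6748, 0.0763, 0.1629]
eef_rot: [0.032, 0.703, -0.031, 0.71]
ft_force: [-0.1, -0.3, 0.6]
finger_gap: 0.046
```

Run:
```python
from h import *
f=grab('wrist');save(f,'w37');state()
crop(f,'c38',200,100,440,370,2.2)
f=grab('scene');save(f,'sc2')
```

```text
t 46.52 tcp [0.673  0.0761 0.1598] psi -5.16 xax [ 0.0048  0.0004 -1.    ] F [-0.1728  0.3344 -0.0307] gap 0.04583740638894709
```

View pics/c38.png

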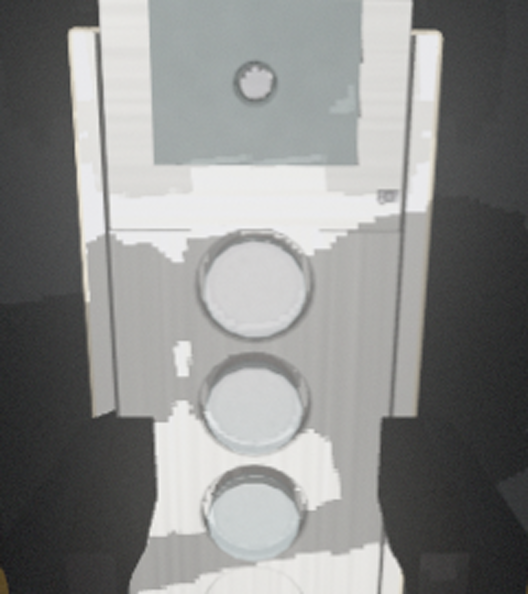

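View pics/sc2.png

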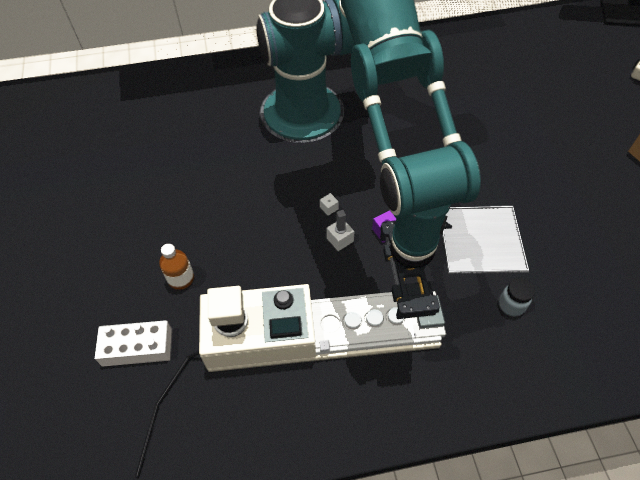

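All three dishes lie flat in their seats and the tray is empty. Next I push the carrier home with the fingers shut.

Run:
```python
from h import *
plan([.681,.208,.16],-5.2)
```

```text
t 46.57 tcp [0.6715 0.076  0.1573] psi -5.16 tilt -0.9999998090759146 shift mm [ -2.7303 132.3386  -2.3799] dist/41 3.2277705651077673
turn rad 0.0007718002576565419
```

play_rows(moves="0 20 0 0;0 25 -0.5 0;0 25 -0.5 0;0 25 -0.5 0;0 22 -0.5 0;0 15 -0.4 0;0 0 0 0;15 0 0 0;25 0 0 0;25 0 0 0;25 0 0 0;10 0 0 0", jaw=0)

```text
clock: 47.57
eef_pos: [0.6773, 0.2048, 0.0509]
eef_rot: [0.031, 0.709, -0.033, 0.703]
ft_force: [-0.7, -0.1, -0.8]
finger_gap: 0.0004
```

play_rows(moves="0 0 0 0;0 0 0 0;0 0 0 0")

```text
clock: 47.82
eef_pos: [0.6821, 0.2073, 0.0584]
eef_rot: [0.032, 0.706, -0.032, 0.707]
ft_force: [-0.4, 0.2, 1.0]
finger_gap: 0.0005
```

Run:
```python
from h import *
f=grab('wrist');save(f,'w38');state();plan([.681,.208,.034],-5.2)
```

```text
t 47.87 tcp [0.6826 0.2076 0.0591] psi -5.18 xax [ 0.0032  0.0008 -1.    ] F [-0.1649 -0.3573  0.6802] gap 0.0005338731857819105
t 47.87 tcp [0.6826 0.2076 0.0591] psi -5.18 tilt -0.9999945570632597 shift mm [25.1363  0.2165 -1.6929] dist/41 0.6130813858841857
turn rad 0.0002909248861483305
```

View pics/w38.png

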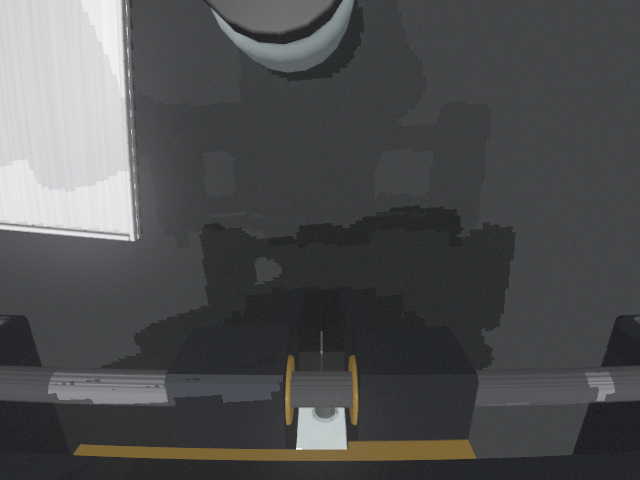

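play_rows(moves="12 0 -1 0;12 0 0 0;1 0 0 0;0 0 0 0;0 -8 0 0;0 -6 0 0;0 -4 0 0;0 -3 0 0;0 -3 0 0;0 -3 0 0;0 -3 0 0;0 -3 0 0")

```text
clock: 48.87
eef_pos: [0.6773, 0.175, 0.0325]
eef_rot: [0.032, 0.706, -0.032, 0.707]
ft_force: [-0.1, 1.0, 1.1]
finger_gap: 0.0002
```

Run:
```python
from h import *
state()
```

```text
t 48.87 tcp [0.6773 0.175  0.0325] psi -5.16 xax [ 0.0007  0.0005 -1.    ] F [-0.1182  0.9998  1.1156] gap 0.00022802878715821954
```

play_rows(moves="0 -4 0 0;0 -5 0 0;0 -6 0 0;0 -7 0 0;0 -7 0 0;0 -7 0 0;0 -7 0 0;0 -7 0 0;0 -7 0 0;0 -7 0 0;0 -7 0 0;0 -7 0 0")

```text
clock: 49.87
eef_pos: [0.6698, 0.0965, 0.032]
eef_rot: [0.032, 0.707, -0.032, 0.706]
ft_force: [-0.9, 1.7, 0.9]
finger_gap: 0.0006
```

play_rows(moves="0 -7 0 0;0 -7 0 0;0 -7 0 0;0 -7 0 0;0 -7 0 0;0 -7 0 0;0 -6 0 0;0 -6 0 0;0 -5 0 0;0 -4 0 0;0 -4 0 0;0 -4 0 0")

```text
clock: 50.87
eef_pos: [0.6636, 0.0262, 0.032]
eef_rot: [0.032, 0.706, -0.032, 0.706]
ft_force: [0.1, 2.5, -0.9]
finger_gap: 0.0005
```

Run:
```python
from h import *
state();plan([.660,-.0181,.033],-5.2)
f=grab('wrist');save(f,'w39')
```

```text
t 50.87 tcp [0.6636 0.0262 0.032 ] psi -5.16 xax [-0.0001  0.0001 -1.    ] F [ 0.0965  2.4823 -0.9241] gap 0.0005448383628822337
t 50.87 tcp [0.6636 0.0262 0.032 ] psi -5.16 tilt -0.9999999902346887 shift mm [ -1.0061 -44.488    0.3856] dist/41 1.0850742291777387
turn rad 0.0007318763927630526
```

View pics/w39.png

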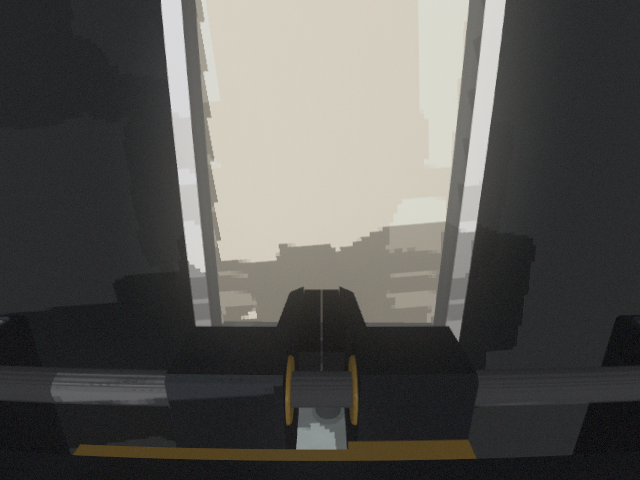

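play_rows(moves="0 -4 0 0;0 -4 0 0;0 -4 0 0;0 -4 0 0;0 -4 0 0;0 -3 0 0;0 -3 0 0;0 -3 0 0;0 -3 0 0;0 -3 0 0;0 0 0 0")

```text
clock: 51.83
eef_pos: [0.6607, -0.0073, 0.0323]
eef_rot: [0.033, 0.706, -0.031, 0.707]
ft_force: [0.3, 5.5, 0.3]
finger_gap: 0.0003
```

play_rows(moves="0 -2 0 0;0 -2 0 0;0 -2 0 0;0 0 0 0")

```text
clock: 52.17
eef_pos: [0.6599, -0.0152, 0.0321]
eef_rot: [0.031, 0.706, -0.032, 0.706]
ft_force: [-0.7, 0.3, -0.0]
finger_gap: 0.0005
```

play_rows(moves="0 -2 0 0;0 -1 0 0;0 0 0 0;0 0 0 0")

```text
clock: 52.5
eef_pos: [0.6596, -0.0177, 0.032]
eef_rot: [0.032, 0.706, -0.032, 0.706]
ft_force: [-0.0, 1.0, -0.6]
finger_gap: 0.0006
```

play_rows(moves="0 -1 0 0;0 -1 0 0;0 0 0 0;0 0 0 0")

```text
clock: 52.83
eef_pos: [0.6597, -0.0178, 0.0321]
eef_rot: [0.033, 0.706, -0.031, 0.706]
ft_force: [0.9, 5.6, -0.2]
finger_gap: -0.0
```

play_rows(moves="0 -1 0 0;0 -1 0 0;0 -1 0 0;0 0 0 0;0 0 0 0")

```text
clock: 53.25
eef_pos: [0.6596, -0.018, 0.0321]
eef_rot: [0.034, 0.706, -0.03, 0.707]
ft_force: [1.2, 15.2, 0.6]
finger_gap: 0.0004
```

play_rows(moves="0 6 0 0;0 10 0 0;0 10 0 0;-20 0 0 0;-30 0 0 0;-30 0 0 0;-30 0 0 0;-30 0 0 0;-20 0 0 0;0 0 0 0;0 0 0 0")

```text
clock: 54.17
eef_pos: [0.6627, 0.0037, 0.1939]
eef_rot: [0.032, 0.705, -0.032, 0.708]
ft_force: [0.1, 0.6, -0.5]
finger_gap: 0.0005
```

Run:
```python
from h import *
state();f=grab('top');save(f,'top3');g=load('top0')
a=[cv2.resize(x['frame'][145:245,222:452],None,fx=3.4,fy=3) for x in (g,f)]
cv2.imwrite('pics/m2.png',np.vstack(a))
plan([.620,-.149,.19])
```

```text
t 54.17 tcp [0.6627 0.0037 0.1939] psi -5.15 xax [ 0.0037 -0.0005 -1.    ] F [ 0.1331  0.5962 -0.512 ] gap 0.000512743132814745
t 54.22 tcp [0.6614 0.0037 0.1917] psi -5.15 tilt -0.9999999247435246 shift mm [   1.7832 -155.8051  -27.5214] dist/41 3.800125290953598
```

View pics/m2.png

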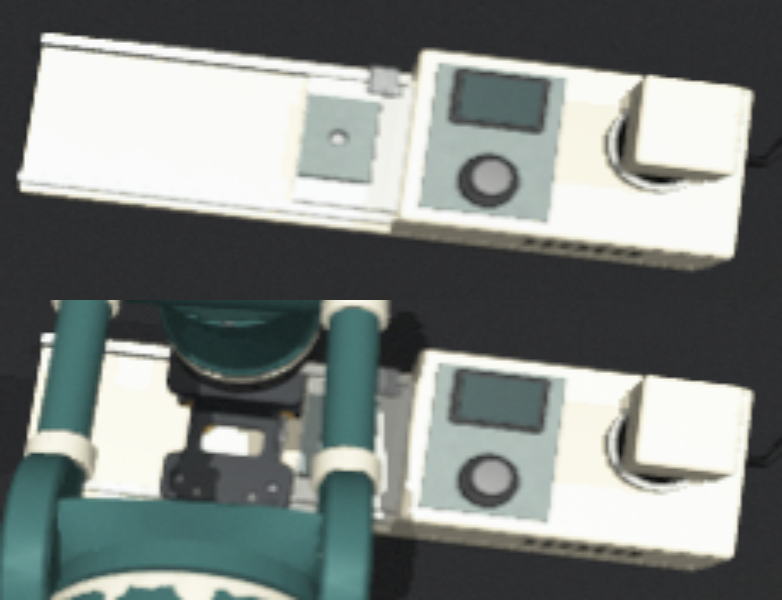

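Run:
```python
from h import *
print(atz(load('top0'),[(222+640/3.4,145+95/3.4),(222+630/3.4,145+190/3.4),(222+735/3.4,145+200/3.4)],.205))
plan([.617,-.190,.20])
```

```text
[[ 0.6725 -0.2292  0.205 ]
 [ 0.6149 -0.2236  0.205 ]
 [ 0.6113 -0.287   0.205 ]]
t 54.22 tcp [0.6614 0.0037 0.1917] psi -5.15 tilt -0.9999999247435246 shift mm [  -8.2013 -196.9127  -26.8314] dist/41 4.802749319625209
```

play_rows(moves="-15 -20 -4 0;-18 -26 -4 0;0 -28 -4 0;0 -28 -4 0;0 -28 -4 0;0 -28 -4 0;0 -20 -2 0;0 -9 0 0;0 0 0 0;0 0 0 0")

```text
clock: 55.05
eef_pos: [0.6183, -0.1798, 0.2232]
eef_rot: [0.033, 0.707, -0.032, 0.705]
ft_force: [0.6, -0.6, -0.3]
finger_gap: 0.0002
```

Run:
```python
from h import *
f=grab('wrist');save(f,'w40');state()
```

```text
t 55.10 tcp [ 0.6186 -0.1793  0.2237] psi -5.15 xax [-0.0019  0.0014 -1.    ] F [ 0.2916 -0.0132  0.4247] gap 0.0005513375297964846
```

View pics/w40.png

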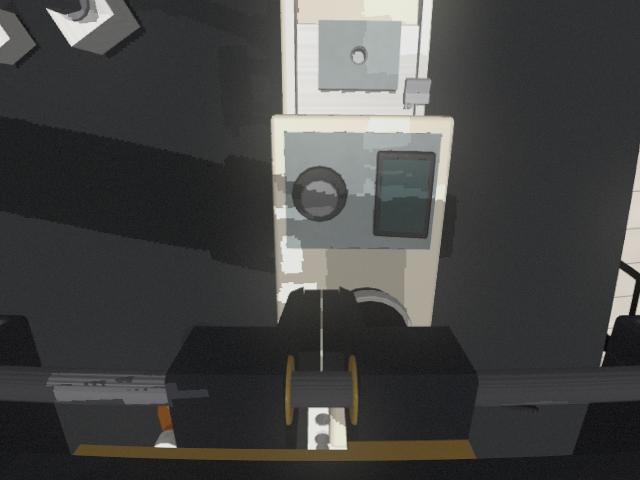

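Run:
```python
from h import *
f=load('w40');crop(f,'c39',270,10,450,270,3)
```

```text
(no output)
```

View pics/c39.png

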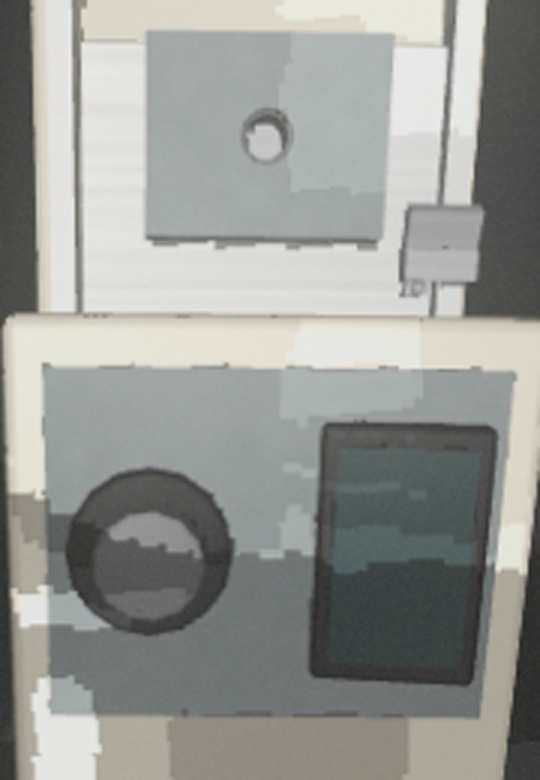

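The latch bolt, at crop (412,288), sits on the hood side of the keeper, so the carrier is locked. The key's top is at crop (149,566).

Run:
```python
from h import *
f=load('w40');c=lambda u,v:(270+u/3-.33,10+v/3-.33)
print('key',atz(f,[c(149,566)],.127),'collar',atz(f,[c(149,551)],.115),'well',atz(f,[c(267,136)],.056))
plan([.6178,-.1495,.135],-5.2)
```

```text
key [[ 0.619 -0.149  0.127]] collar [[ 0.619  -0.1481  0.115 ]] well [[ 0.6584 -0.053   0.056 ]]
t 55.1 tcp [ 0.6186 -0.1793  0.2237] psi -5.15 tilt -0.9999972000737628 shift mm [88.7624 29.4543 -3.295 ] dist/41 2.1649364222448377
turn rad 0.0008149062772637344
```

play_rows(moves="0 15 0 0;0 15 0 0;0 0 0 0;20 0 0 0;25 0 0 0;20 0 0 0;10 0 0 0;5 0 0 0;0 0 0 0;0 0 0 0;0 0 0 0;0 0 0 0")

```text
clock: 56.1
eef_pos: [0.6227, -0.1507, 0.1469]
eef_rot: [0.032, 0.705, -0.032, 0.707]
ft_force: [1.0, -0.8, 0.3]
finger_gap: 0.0004
```

Run:
```python
from h import *
f=grab('wrist');save(f,'w41');state();plan([.6195,-.149,.127],-5.2)
crop(f,'c40',220,150,440,370,2.5)
```

```text
t 56.15 tcp [ 0.6225 -0.1508  0.1467] psi -5.16 xax [ 0.0025 -0.0008 -1.    ] F [ 0.5444 -0.2241  0.3468] gap 0.0006647184783931566
t 56.15 tcp [ 0.6225 -0.1508  0.1467] psi -5.16 tilt -0.999996683509343 shift mm [19.6744  1.4972 -3.2431] dist/41 0.4798641292637867
turn rad 0.0006611583532000814
```

View pics/c40.png

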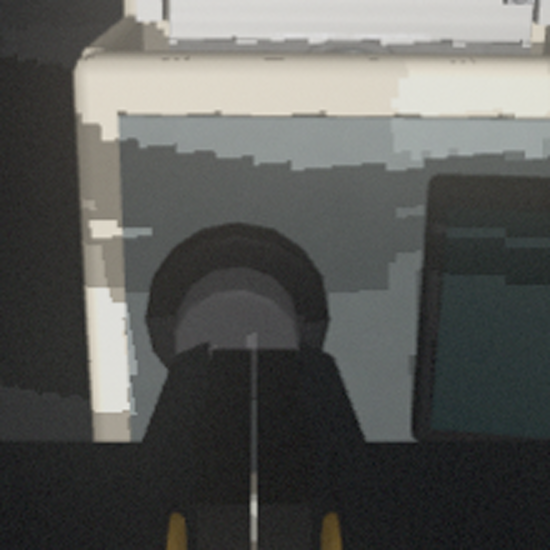

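play_rows(moves="5 1 -2.5 0;5 0 0 0;4 0 0 0;0 0 0 0;0 0 0 0;0 0 0 0;0 0 0 0")

```text
clock: 56.73
eef_pos: [0.6193, -0.1493, 0.1312]
eef_rot: [0.032, 0.706, -0.032, 0.706]
ft_force: [-1.2, -0.2, 0.3]
finger_gap: 0.0008
```

Run:
```python
from h import *
state();plan([.6195,-.149,.127],-5.2)
```

```text
t 56.73 tcp [ 0.6193 -0.1493  0.1312] psi -5.16 xax [ 0.0002 -0.0001 -1.    ] F [-1.2341 -0.2304  0.2621] gap 0.0007803691779047706
t 56.73 tcp [ 0.6193 -0.1493  0.1312] psi -5.16 tilt -0.9999999789268595 shift mm [4.1926 0.2997 0.1229] dist/41 0.102258548799353
turn rad 0.0006497075652228474
```

play_rows(moves="3 0 0 0;2 0 0 0;1 0 0 0;1 0 0 0;0 0 0 0;0 0 0 0")

```text
clock: 57.23
eef_pos: [0.6196, -0.1493, 0.1245]
eef_rot: [0.032, 0.706, -0.032, 0.707]
ft_force: [0.3, 0.2, 2.1]
finger_gap: 0.0004
```

play_rows(moves="0.5 0 0 0;0 0 0 0;0 0 0 0")

```text
clock: 57.48
eef_pos: [0.6196, -0.1493, 0.1239]
eef_rot: [0.032, 0.706, -0.032, 0.707]
ft_force: [1.9, 0.2, 2.8]
finger_gap: 0.0004
```

play_rows(moves="0.5 0 0 0;0.4 0 0 0;0 0 0 0;0 0 0 0")

```text
clock: 57.82
eef_pos: [0.6196, -0.1493, 0.1234]
eef_rot: [0.032, 0.706, -0.032, 0.707]
ft_force: [0.9, 0.3, 5.4]
finger_gap: 0.0006
```

play_rows(moves="0 0 0 0;0 0 0 0;0 0 0 0;0 0 0 0;0 0 0 0;0 0 0 0;0 0 0 0;0 0 0 0")

```text
clock: 58.48
eef_pos: [0.6196, -0.1493, 0.1234]
eef_rot: [0.032, 0.706, -0.032, 0.707]
ft_force: [0.5, -0.5, 5.7]
finger_gap: 0.0006
```

play_rows(moves="0 0 0 0;0 0 0 0;0 0 0 0;0 0 0 0;0 0 0 0;0 0 0 0;0 0 0 0;0 0 0 0;0 0 0 0")

```text
clock: 59.23
eef_pos: [0.6196, -0.1493, 0.1234]
eef_rot: [0.032, 0.706, -0.032, 0.707]
ft_force: [0.6, -0.4, 5.4]
finger_gap: 0.0008
```

Held 1.4 s at the first click at about 5.5 N. Now I press on fully.

play_rows(moves="1 0 0 0;1.5 0 0 0;1.5 0 0 0;1.5 0 0 0;1 0 0 0;0 0 0 0;0 0 0 0")

```text
clock: 59.82
eef_pos: [0.6196, -0.1493, 0.1182]
eef_rot: [0.032, 0.706, -0.032, 0.707]
ft_force: [-2.8, -0.2, 11.4]
finger_gap: 0.0005
```

play_rows(moves="0.7 0 0 0;0 0 0 0;0 0 0 0;0 0 0 0;0 0 0 0")

```text
clock: 60.23
eef_pos: [0.6197, -0.1493, 0.1181]
eef_rot: [0.032, 0.706, -0.032, 0.707]
ft_force: [-3.6, 1.4, 14.4]
finger_gap: 0.0005
```

play_rows(moves="-3 0 0 0;-5 0 0 0;-7 0 0 0;-15 0 0 0;-25 0 0 0;-30 0 0 0;-30 0 0 0;0 0 0 0;0 -15 0 0;0 -10 0 0;0 0 0 0;0 0 0 0")

```text
clock: 61.23
eef_pos: [0.6154, -0.1749, 0.228]
eef_rot: [0.033, 0.708, -0.032, 0.705]
ft_force: [0.3, -0.2, -0.0]
finger_gap: 0.0003
```

Run:
```python
from h import *
f=grab('wrist');save(f,'w42');state()
g=grab('scene');save(g,'sc3')
a=cv2.resize(f['frame'][0:320],(400,200));
cv2.imwrite('pics/m3.png',g['frame']);crop(f,'c41',270,10,450,270,2.2)
```

```text
t 61.28 tcp [ 0.6157 -0.1745  0.2282] psi -5.24 xax [-0.0036  0.0014 -1.    ] F [ 0.2171  1.101  -0.968 ] gap 0.0002412237426473086
```

View pics/m3.png

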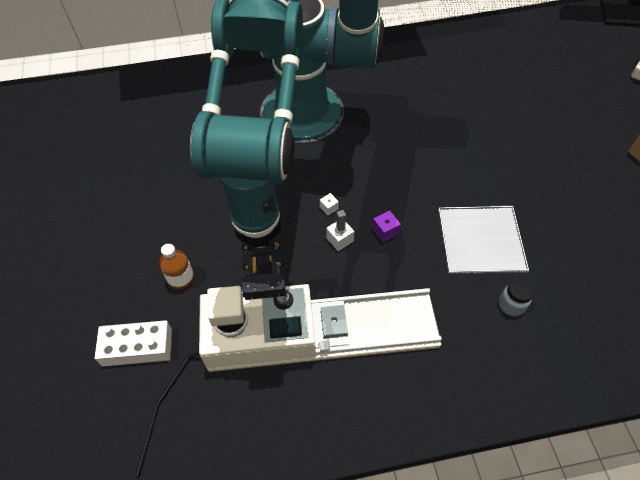

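View pics/c41.png

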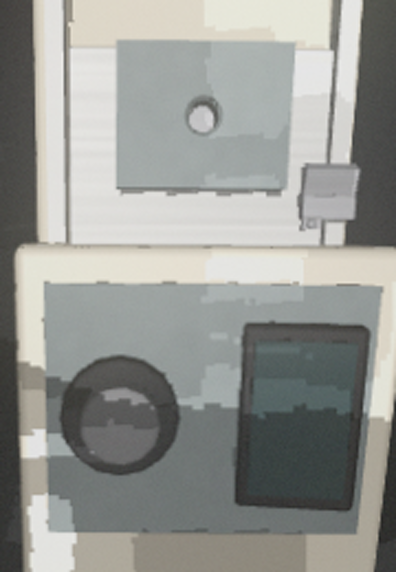

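The final view shows the carrier locked with its bolt behind the keeper, the key up, the pin upright in its stand at scene (341,228), and the bottle, jar and rack where they were.

Run:
```python
from h import *
state();print(ctrl.job_done())
```

```text
t 61.33 tcp [ 0.6159 -0.1742  0.2286] psi -5.21 xax [-0.0031  0.0013 -1.    ] F [ 0.183   0.0313 -0.1682] gap 0.0003220934624027796
the job is handed in; nothing more can be done
None
```

I finished every step in the order asked and handed the job in at about 61 s; no verdict came back.

- **Release:** With the pin holding the button fully down, I pushed the carrier off its catch and out to its end stop. I then set the pin back upright in the larger white stand, and it still stands there in the last view.
- **Dishes:** Three dishes were waiting, and one had been knocked aside before I reached it. All three were gripped lightly and set into seats 1 to 3. The pictures after each release show them lying flat, and the tray is empty.
- **Carrier home:** The push force rose to about 5.5 N, dropped, then met a hard stop at the expected home position. The wrist camera shows the latch bolt on the hood side of the keeper. I did not pull on the carrier to test the lock.
- **Exposure:** I held the key at its first click for about 1.4 s at roughly 5.5 N. I then pressed it fully, about 9 mm in all, reading up to 14 N at the stop. In the last view the key is back up.

Before hand-in the bottle, jar and tube rack looked unmoved, and the arm was clear of everything. The cameras disagreed by 1 to 2 mm on the seat positions, up to about 4 mm in one direction at seat 3. I settled that by lining up each dish with its seat in the wrist view, and no check failed.

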